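# Find the bored end of a nylon spacer by feel and hold it hole-up

## Robot

A 7-joint arm with a two-finger parallel gripper is mounted at the origin on the work surface. World frame = base frame: x ahead of the robot, y to its left, z up, the work surface at z = 0. Lengths are in m, angles in rad, forces in N, time in s.
With the tool pointing down it reaches from about 0.4 to 0.85 m from the base axis. Payload 4.5 kg.
Tool frame: the origin (TCP) lies between the finger pads; the fingertips stand 14 mm ahead of it and the grasp point (between the pads) lies 5 mm behind it (arm.nose_length is the distance from the TCP to the fingertips, in m); x points along the fingers, z is the direction in which the jaws open and shut, and the axes are right-handed (so a half turn about x gives the same grasp; the last joint's range is limited). The gripper opens to 88 mm and grips with 3 to 60 N. Pads are 18 mm wide; open, the fingers measure 123 mm over their backs; the gripper's body (75 mm by 187 mm) begins 45 mm behind the grasp point.
Start: joints at [-1.238, 0.689, -0.195, 1.565, 0.157, 0.902, -0.215], TCP at [0.184, 0.597, 0.253] pointing down, gripper open.
Joint ranges: [-3.01, 3.01], [-0.46, 2.08], [-1.47, 1.51], [0.13, 2.56], [-1, 4.14], [0.04, 2.09], [-2.66, 2.66]. Speed limits (rad/s): [2.57, 2.57, 3.14, 3.14, 3.14, 3.14, 3.14].

## Interface

Orientations are given as a rotation vector (axis times angle).
In Python, from rig import arm gives the robot as it stands. The module is installed in compiled form; this text tells all that it offers.
- The arm moves only by the tool drive_tool, never from a script. Its argument "rows" is a list of rows, each an object of numbers: "gripper": the opening, from -1 (shut) to 1 (fully open); "x", "y", "z": the shift along the tool's x, y, z as a fraction of full scale; "yaw": the turn about the tool's x as a fraction of full scale. In form: [{"gripper": .., "x": .., "y": .., "z": .., "yaw": ..}, ...]. A call has 1 to 8 rows; each row is the pose to reach, as a shift and turn from the pose commanded when the call began, along the tool's axes at that moment; what a row does not reach only later rows make up. Full scale, the value 1, is 400 mm for a shift and 1.5 rad for a turn. A row lasts 1/12 s, in which the tool goes at most 41.7 mm and 7.16 degrees, less where a joint would pass 70% of its speed; a pose out of reach is approached as far as the arm can. A call with a number of a shift or a turn outside -1 to 1 is refused whole. A call with a gripper value outside its range is refused whole. The fingers move at their own pace and stop on an object; "squeeze" is the grip in N (left out, the last holds). Time passes only in rows, so rows that repeat a pose let the fingers close. It gives the time, the measured TCP pose, the force and the opening at its end, in the units of the state.
- arm.read_state(): the state, without advancing time (a new reading comes with each control period).
- arm.snapshot(name): name is "side" or "top"; returns (picture, depth): 480x640x3 uint8, blue, green, red; 480x640 float32, m along the optical axis (not along the pixel's ray), 0 where there is no reading.
- arm.camera_model(name): a dict with "intrinsics" (3x3 intrinsics, pixels), "D" ([k1, k2, p1, p2, k3] as OpenCV has them; the pictures are not rectified), "camera_from_world" (4x4, takes a point from world to camera coordinates). Camera axes: x right, y down, z forward; pixel columns grow to the right and rows downward; lengths in m; the calibration is good to about 2 mm. A picture is of the moment at which its call begins. camera_model takes no time and is no camera call.
- arm.finish_job(): hands the job in, once; it reports no verdict.
The state is a dict: "t": time; "q": joint angles; "joint_vel": joint speeds; "joint_torque": joint torques, N m; "eef_pos": TCP position; "tool_rot": TCP orientation; "wrist_force": force on the tool from outside, world axes, zero at the start; "ft_torque": the same for the moment, N m; "opening": opening from 0.0 (shut) to 1.0 (fully open).
Only numpy, scipy, OpenCV 4.12 (cv2) and the standard library are available. Lean on these libraries where they do the work, as an engineer would, in place of code of your own. Each camera call takes 0.05 s, during which the arm holds its last target.

## Task

On the lathe bench, fold the half-open sheet cover of the guard station until it stands straight up, then pick up the white spacer lying beneath it and press one end of it, in line, against the level feeler pin of the stop block to feel whether that end is solid or has the blind hole. Then turn the spacer so that its hole faces straight up and finish still holding it in the gripper like that, at least 15 cm above the bench, clear of everything else, ready for the next operation; the program ends while holding. Leave the cover upright and do not disturb the tin, the wrench and the ring.

Things in the scene. Friction and masses are not known exactly. Their poses are not given: they have to be found in the camera images.
- station: Guard station, fixed, its place varies: grey base plate 220 (x) x 240 (y) x 8 mm; origin at the centre of its underside on the bench, z up. Two dark posts 64 mm high (24 x 22 mm, at x = +95, y = +-104 mm) carry the cover's hinge. The spacer first lies on the plate, beneath or just in front of the leaning cover.
- cover (a joint): Angle of the cover, rad: 0 = level over the plate, 1.57 = straight up, it can go on to 2.2 (no stop at upright). Starts leaning at about 0.85 to 1.1. The hinge is stiff and stays where it is left; moving it takes 2 to 4 N at the edge.
- cover_hinge (a point): Point on the cover's hinge axis at mid-width: 95 mm along +x from the station's origin, 60 mm above the bench. The hinge axis is the station's y axis. Axes are the station's at cover angle 0 and turn with the cover.
- cover_edge (a point): Middle of the cover's free edge, 150 mm from the hinge axis; from the hinge it lies along (-cos a, 0, sin a) in the station's frame at cover angle a. The cover is dark steel sheet 180 mm wide, 5 mm thick, with a hem 10 mm thick along the last 20 mm to the edge, free to be pinched.
- spacer_mid (a point): Centre of the white spacer: 70 mm long along x, middle 46 mm square 40 x 40 mm, a round collar 36 mm across and 12 mm long at each end; about 110 g. One end has a central blind hole, 21 mm wide, 36 mm deep; the other is solid. Which end of x has the hole is not told: feel for it. It lies level on a flat side at any yaw, centre 20 mm above its support (28 mm above the bench at first).
- pin_tip (a point): Tip of the stop's steel feeler pin, 60 mm above the bench; x is level, from the tip into the block, z up. The pin is 10 mm thick and stands out 30 mm from the face of a block 50 wide, 34 thick, its top 86 mm above the bench, on a base 10 mm high (x +10 to +110, 80 wide). In line, a solid end stops at the tip; the bored end slides 30 mm on to the block's face. Fixed, its place varies.
- tin_mid (a point): Centre of a plain aluminium tin, 54 mm in diameter, 85 mm high, standing on the bench. To be left alone.
- wrench_grip (a point): Grip of a steel wrench 150 mm long lying on the bench. To be left alone.
- ring_mid (a point): Centre of a dark steel ring, 76 mm outside, 48 mm inside, 20 mm high, lying on the bench. To be left alone.
Things that resemble listed ones, but are neither listed nor needed, are in the scene too. Leave any brown or orange look-alike of the part that bears spacer_mid alone.

How it is judged:
By the outcome, as a careful person would: the job done as asked, in the order asked, and still so for the second after the job is handed in, while the arm keeps its last pose, push and grip.
It also fails if it takes over 72 s, if anything falls off the work surface, if the arm or the gripper's body presses on something with over 40 N, if the wrist force passes 120 N, or if a joint passes its speed limit or range.

## Working session

There is one attempt and no reset: what is moved stays moved. The work goes in short steps, Python scripts to look and compute and a tool call to move; the robot and the scene stay as the last step left them, time stands still between calls to the robot, and variables do not carry over. Pictures are saved under pics/ and viewed, and the job is handed in when it is done.

Besides the shell and the picture viewer there is one more tool, called after "Call:" in YAML: its name, and indented under it one key for each argument. drive_tool: Moves the arm, as the interface text tells. Its arguments: {"type":"object","properties":{"rows":{"type":"array"},"squeeze":{"type":"number"}},"required":["rows"]}

```bash
ls; mkdir -p pics; python3 - <<'E'
from rig import arm
import cv2,numpy as np,pickle
print(arm.read_state())
for n in("side","top"):
    p,d=arm.snapshot(n); cv2.imwrite(f"pics/{n}0.png",p); np.save(f"pics/{n}0d.npy",d); m=arm.camera_model(n); pickle.dump(m,open(f"pics/{n}m.pkl","wb")); print(n,m)
E
```

```text
pics
{'t': 0.0, 'q': array([-1.23816923,  0.69001428, -0.19448649,  1.56633023,  0.15729778,
        0.90248   , -0.21508348]), 'joint_vel': array([-0.00088087, -0.00017454,  0.00028953, -0.00042113, -0.00130837,
        0.0008789 ,  0.00178149]), 'joint_torque': array([-1.17803256e-05, -5.27550566e+01, -1.26714293e+00, -1.53428668e+01,
       -5.27574169e-02,  6.55233976e-03,  1.53758674e-04]), 'eef_pos': array([0.18388154, 0.59671153, 0.25189407]), 'tool_rot': array([-0.98756554,  1.33727552,  0.98556231]), 'wrist_force': array([-0.03270768,  0.37385557, -0.06231218]), 'ft_torque': array([-0.01160619, -0.00550956, -0.02896198]), 'opening': 0.9973321864029387}
side {'intrinsics': array([[481.65776725,   0.        , 320.30028266],
       [  0.        , 481.65776725, 241.49033649],
       [  0.        ,   0.        ,   1.        ]]), 'D': array([-0.12674044,  0.        ,  0.        ,  0.        ,  0.        ]), 'camera_from_world': array([[-0.99562773, -0.09140749,  0.01923772,  0.58870267],
       [-0.07342392,  0.63851284, -0.7661007 ,  0.1305986 ],
       [ 0.0577438 , -0.76416361, -0.64243258,  0.9872226 ],
       [ 0.        ,  0.        ,  0.        ,  1.        ]])}
top {'intrinsics': array([[505.22542983,   0.        , 316.76176669],
       [  0.        , 505.22542983, 238.20328799],
       [  0.        ,   0.        ,   1.        ]]), 'D': array([-0.00024759,  0.        ,  0.        ,  0.        ,  0.        ]), 'camera_from_world': array([[ 0.01485712, -0.99978429,  0.01451363, -0.02161111],
       [-0.98539418, -0.01710282, -0.16942789,  0.58148209],
       [ 0.16963956, -0.01178444, -0.98543571,  1.02939719],
       [ 0.        ,  0.        ,  0.        ,  1.        ]])}
```

View pics/side0.png

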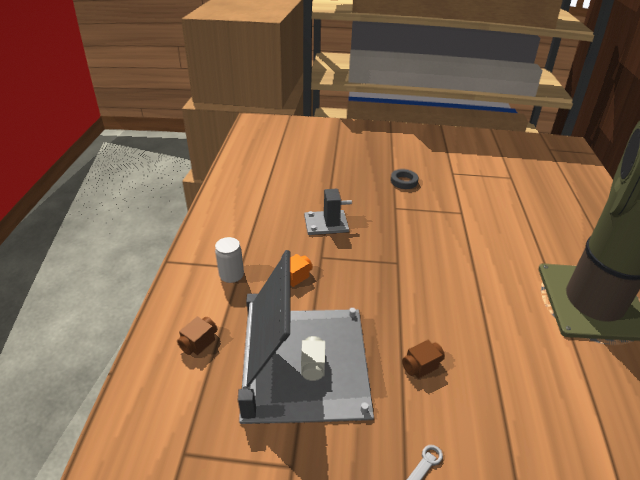

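View pics/top0.png

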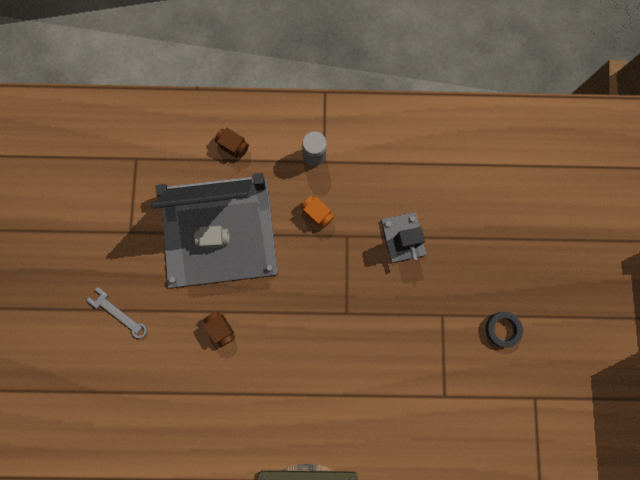

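The side view shows the station at about (305,365), with the white spacer at (313,357) on the plate. The stop is at (330,210), the tin at (229,260), the ring at (404,179) and the wrench at (428,465). There are brown look-alikes at (197,335) and (423,358) and an orange one at (300,268). The white part on the plate is the one meant. Next I'll check it in enlarged crops.

```bash
cat > h.py <<'E'
import cv2,numpy as np,pickle
from scipy.spatial.transform import Rotation as R
M={n:pickle.load(open(f"pics/{n}m.pkl","rb")) for n in("side","top")}
def ray(n,uv):
    m=M[n]; p=cv2.undistortPoints(np.array(uv,float).reshape(-1,1,2),m["intrinsics"],m["D"]).reshape(-1,2)
    T=m["camera_from_world"]; Rm=T[:3,:3]; c=-Rm.T@T[:3,3]
    return c,np.c_[p,np.ones(len(p))]@Rm
def onplane(n,uv,z):
    c,d=ray(n,uv); return c+d*((z-c[2])/d[:,2])[:,None]
def cloud(n,d):
    v,u=np.mgrid[:480,:640]; c,r=ray(n,np.c_[u.ravel(),v.ravel()]); P=c+r*d.ravel()[:,None]; P[d.ravel()==0]=np.nan
    return P.reshape(480,640,3)
def proj(n,P):
    m=M[n];T=m["camera_from_world"]; return cv2.projectPoints(np.array(P,float).reshape(-1,1,3),cv2.Rodrigues(T[:3,:3])[0],T[:3,3],m["intrinsics"],m["D"])[0].reshape(-1,2)
def crop(img,x0,y0,x1,y1,k,f): cv2.imwrite(f,cv2.resize(img[y0:y1,x0:x1],None,fx=k,fy=k,interpolation=cv2.INTER_CUBIC))
E
python3 - <<'E'
from h import *
s=cv2.imread("pics/side0.png");t=cv2.imread("pics/top0.png")
crop(s,220,160,420,430,2.2,"pics/c1.png"); 
a=cv2.resize(t[120:300,140:290],None,fx=3,fy=3,interpolation=cv2.INTER_CUBIC);b=cv2.resize(t[190:290,360:450],None,fx=3.6,fy=3.6,interpolation=cv2.INTER_CUBIC)
o=np.zeros((540,780,3),np.uint8);o[:540,:450]=a;o[:360,455:779]=b;cv2.imwrite("pics/c2.png",cv2.convertScaleAbs(o,alpha=1.8,beta=10))
for n in("side","top"):
    P=cloud(n,np.load(f"pics/{n}0d.npy"));np.save(f"pics/{n}P.npy",P)
    print(n,np.isfinite(P[...,0]).mean())
P=np.load("pics/topP.npy")
for u,v in[(212,237),(168,282),(270,273),(185,265),(404,240),(314,145),(162,190),(258,182)]: print(u,v,P[v,u].round(3))
E
```

```text
side 0.99609375
top 0.9959505208333334
212 237 [0.581 0.212 0.046]
168 282 [0.486 0.309 0.011]
270 273 [0.51  0.088 0.01 ]
185 265 [0.524 0.275 0.01 ]
404 240 [ 0.575 -0.192  0.085]
314 145 [ 0.777 -0.003  0.085]
162 190 [0.677 0.319 0.067]
258 182 [0.699 0.115 0.067]
```

View pics/c1.png

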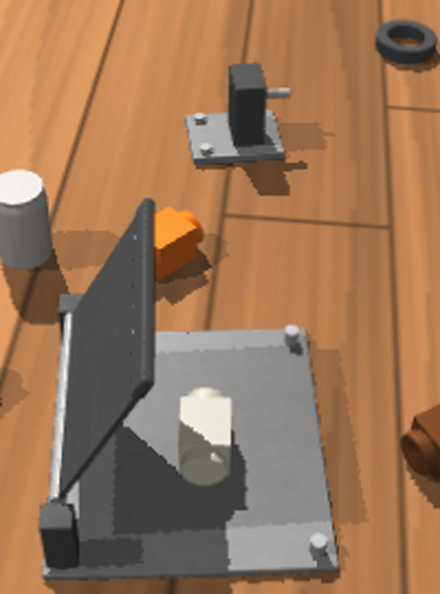

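View pics/c2.png

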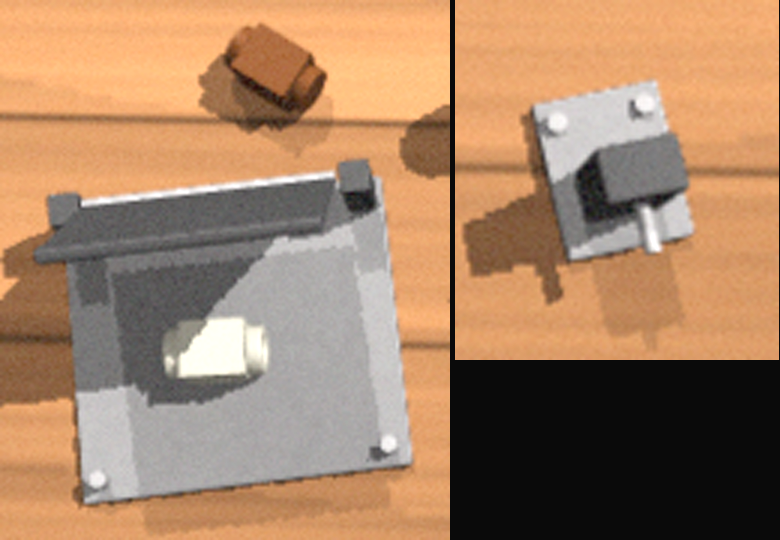

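The crops confirm it. The only white part is the spacer at top (212,237), lying in front of the cover roughly along world y. The pin points towards the robot (top (415,253)). Next I'll measure everything.

```bash
python3 - <<'E'
from h import *
T=np.load("pics/topP.npy");S=np.load("pics/sideP.npy")
t=cv2.imread("pics/top0.png");s=cv2.imread("pics/side0.png")
def sel(P,x0,x1,y0,y1,z0,z1):
    return (P[...,0]>x0)&(P[...,0]<x1)&(P[...,1]>y0)&(P[...,1]<y1)&(P[...,2]>z0)&(P[...,2]<z1)
# plate
m=sel(T,.45,.75,.05,.36,.004,.016)
r=cv2.minAreaRect(T[m][:,:2].astype(np.float32)); print("plate",r,cv2.boxPoints(r).round(3).tolist())
# post tops
for y0,y1 in((.29,.34),(.09,.14)):
    m=sel(T,.65,.73,y0,y1,.062,.068); print("post",T[m].mean(0).round(4),m.sum(),T[m].min(0),T[m].max(0))
# cover
m=sel(T,.56,.69,.13,.34,.08,.25);Q=T[m];c=Q.mean(0);w=np.linalg.svd(Q-c,full_matrices=False)[2];print("cover top",m.sum(),c,w,Q[:,2].max())
# spacer
for n,P,im in(("top",T,t),("side",S,s)):
    m=sel(P,.54,.63,.15,.27,.044,.054); r=cv2.minAreaRect(P[m][:,:2].astype(np.float32));print("spacer top",n,m.sum(),r,P[m].mean(0))
    m=sel(P,.54,.63,.15,.27,.014,.054); r=cv2.minAreaRect(P[m][:,:2].astype(np.float32));print("spacer all",n,m.sum(),r)
# block
for n,P in(("top",T),("side",S)):
    m=sel(P,.5,.66,-.27,-.13,.08,.095); r=cv2.minAreaRect(P[m][:,:2].astype(np.float32));print("block",n,m.sum(),r,P[m].mean(0))
    m=sel(P,.5,.57,-.27,-.13,.04,.075);print("pin",n,m.sum(),P[m].round(3)[:40].tolist())
    m=sel(P,.5,.69,-.29,-.11,.006,.014);r=cv2.minAreaRect(P[m][:,:2].astype(np.float32));print("base",n,m.sum(),r)
    print("tin",P[sel(P,.7,.85,-.06,.06,.078,.095)].mean(0))
E
```

```text
plate ((0.6000715494155884, 0.2047223448753357), (0.2998157739639282, 0.30875247716903687), 0.04605840891599655) [[0.44999998807907104, 0.35899999737739563], [0.44999998807907104, 0.05000000074505806], [0.75, 0.05000000074505806], [0.75, 0.35899999737739563]]
post [0.68   0.3195 0.0648] 98 [0.66573355 0.29145838 0.0620717 ] [0.69136307 0.33328924 0.06789035]
post [0.7067 0.1188 0.0649] 105 [0.69420081 0.10519895 0.06212118] [0.71958794 0.13936225 0.06795269]
cover top 1446 [0.6464672  0.21711658 0.15512978] [[ 0.11203229 -0.99241268  0.05065409]
 [-0.4746112  -0.00865409  0.88015301]
 [-0.87303664 -0.12264655 -0.47197971]] 0.19867986956858752
spacer top top 494 ((0.5837292671203613, 0.2162523865699768), (0.040347594767808914, 0.06891139596700668), 4.377938270568848) [0.58355439 0.21629476 0.04812985]
spacer all top 677 ((0.5885443091392517, 0.21038781106472015), (0.11497560143470764, 0.06335734575986862), 83.84815216064453)
spacer top side 643 ((0.5855996608734131, 0.2172461748123169), (0.039371851831674576, 0.06926069408655167), 4.950044631958008) [0.58499358 0.218724   0.04837253]

[... 1998 characters left out ...]
, -0.21, 0.064], [0.56, -0.211, 0.063], [0.558, -0.211, 0.063], [0.555, -0.211, 0.064], [0.553, -0.212, 0.063], [0.551, -0.211, 0.064], [0.548, -0.213, 0.063], [0.546, -0.213, 0.063], [0.544, -0.212, 0.064], [0.541, -0.211, 0.065], [0.539, -0.216, 0.062], [0.562, -0.207, 0.063], [0.56, -0.209, 0.062], [0.558, -0.209, 0.062], [0.555, -0.214, 0.058], [0.553, -0.209, 0.062], [0.551, -0.211, 0.061], [0.548, -0.211, 0.061], [0.546, -0.213, 0.06], [0.544, -0.215, 0.059], [0.541, -0.213, 0.061], [0.539, -0.214, 0.06], [0.569, -0.185, 0.075]]
base side 609 ((0.5957373380661011, -0.2028268575668335), (0.1004713848233223, 0.08536224812269211), 13.193763732910156)
tin [0.78410315 0.00091204 0.08487383]
```

```bash
cat >> h.py <<'E'
def plan(target,yaw=0.0,st=None):
    """print fractions to go from present pose to target TCP pos, yaw about tool x (rad)"""
    from rig import arm
    st=st or arm.read_state(); A=R.from_rotvec(st["tool_rot"]).as_matrix()
    f=A.T@(np.array(target)-st["eef_pos"])/.4
    print("x %.4f y %.4f z %.4f yaw %.4f"%(*f,yaw/1.5), "rows>=",np.ceil(np.linalg.norm(f)*.4/.0417))
E
python3 - <<'E'
from h import *
from rig import arm
s=arm.read_state();A=R.from_rotvec(s["tool_rot"]).as_matrix();print(A.round(3)); print("z yaw deg",np.degrees(np.arctan2(A[1,2],A[0,2])), arm.nose_length)
T=np.load("pics/topP.npy");S=np.load("pics/sideP.npy")
# pin in both
im=cv2.imread("pics/top0.png")
import itertools
b=im[230:270,395:430].max(2)
print(b[10:36,12:32])
E
```

```text
[[-0.    -0.956  0.294]
 [-0.002  0.294  0.956]
 [-1.    -0.    -0.002]]
z yaw deg 72.88546618509586 0.014
[[ 59  64  61  67  62  63  65  64  64  63  66  61  65  64  62  66  68  74
  112 122]
 [ 63  59  65  65  62  62  63  65  63  69  62  64  61  63  64  62  61  67
  113 123]
 [ 63  63  61  67  64  66  63  68  60  60  60  56  54  52  44  42  48  86
  119 125]
 [ 65  65  61  61  61  62  57  54  51  47  43  40  33  25  34  57  81 115
  123 121]
 [ 61  60  59  52  44  45  35  30  22  14  17   9  15  32  78 103 116 118
  117 118]
 [ 44  40  23  31  19  23  28  24  21  14  17  20  48  77 104 110 113 112
  108 115]
 [ 19  13  24  38  42  48  42  28  15  20  33  62  92 108 111 110 112 101
  108 112]
 [ 17  16  31  51  64  82  88  52  29  44  71 105 110 111 111 113 110 113
  112 112]
 [ 21  10  22  44  76 111 128  94  70  78  94 106 109 112 111 110 111 117
  116 114]
 [ 33  29  40  45  70 103 126 116  98  97  95 108 111 113 112 113 111 109
  112 111]
 [ 45  47  41  49  64  96 124 120 103  97  93 108 109 109 113 112 114 111
  102 110]
 [ 48  62  66  62  61  89 122 125 108  97  95 104 110 111 
[... 517 characters left out ...]
 103 101
  103 114]
 [ 84  76  75  79  71  62  87 123 140 135 113 101 101 102 101 104 101 103
  103 113]
 [ 47  58  64  95 104  80  75 107 123 132 109 100 103 103 105 104 107 108
  107 114]
 [ 67  94  96  98  99  87  72  79  82  97 101  99  99 109 114 114 115 114
  114 112]
 [ 97  98  99  99 100 101  98  98 100  97  99  95  98 110 112 113 112 111
  114 112]
 [ 98 101  98  99 102 100  99  98 100  98  99 101  98 112 114 113 115 114
  112 112]
 [ 98 100  98  99  96  98 101 101  98 101  98 100  97 109 114 111 109 112
  114 115]
 [100 102  99  99 100  99 101 101 100  99  98 100  99 107 116 113 114 114
  114 113]
 [101  99 102  97 100 101 101 101 103 101 100 102 101 101 110 115 116 117
  114 114]]
```

```bash
python3 - <<'E'
from h import *
p=onplane("top",[(412.9,248),(414.9,256),(415.4,259.6)],.062);print(p.round(4)); d=p[0]-p[1];print(np.degrees(np.arctan2(d[1],d[0])))
s=cv2.imread("pics/side0.png");crop(s,310,180,370,240,10,"pics/c3.png")
S=np.load("pics/sideP.npy")
m=(S[...,0]>.53)&(S[...,0]<.562)&(abs(S[...,1]+.21)<.03)&(S[...,2]>.045)&(S[...,2]<.075)
v,u=np.nonzero(m);print(u.min(),u.max(),v.min(),v.max(),np.median(S[m],0))
# posts / station from both views
T=np.load("pics/topP.npy")
for n,P in(("top",T),("side",S)):
  for y0,y1 in((.295,.345),(.09,.14)):
    m=(abs(P[...,0]-.69)<.04)&(P[...,1]>y0)&(P[...,1]<y1)&(abs(P[...,2]-.0645)<.003)
    if m.sum()>8: print(n,cv2.minAreaRect(P[m][:,:2].astype(np.float32)))
# plate corners from image
print("corners",onplane("top",[(167,286.5),(276.5,275.5)],.008).round(4))
E
```

```text
[[ 0.5622 -0.2153  0.062 ]
 [ 0.5452 -0.2192  0.062 ]
 [ 0.5376 -0.2201  0.062 ]]
13.023409938909516
342 351 200 204 [ 0.55048279 -0.2126546   0.06295841]
top ((0.6808958053588867, 0.3142910599708557), (0.023095114156603813, 0.039608146995306015), 11.311708450317383)
top ((0.7058048844337463, 0.12216568738222122), (0.023882318288087845, 0.03360948711633682), 14.419255256652832)
side ((0.680916965007782, 0.31508827209472656), (0.02470528334379196, 0.04091667756438255), 5.921655654907227)
side ((0.713688850402832, 0.12306547909975052), (0.03175316005945206, 0.018923092633485794), 82.07228088378906)
corners [[0.4767 0.3114 0.008 ]
 [0.5046 0.0742 0.008 ]]
```

View pics/c3.png

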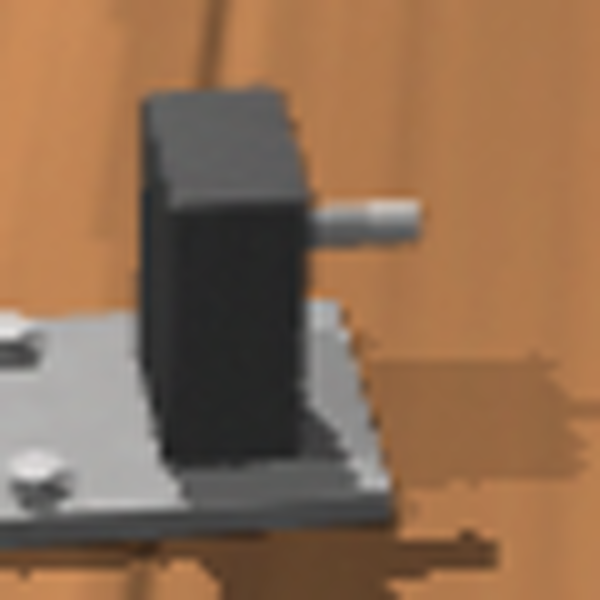

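```bash
python3 - <<'E'
from h import *
plan([.574,.204,.253],-.416)
plan([.574,.204,.179],-.416)
E
```

```text
x -0.0013 y -1.2211 z -0.6515 yaw -0.2773 rows>= 14.0
x 0.1837 y -1.2211 z -0.6512 yaw -0.2773 rows>= 14.0
```

Call:
drive_tool:
  rows:
    - {"gripper":-1,"x":0,"y":-0.08,"z":-0.04,"yaw":-0.04}
    - {"gripper":-1,"x":0,"y":-0.16,"z":-0.08,"yaw":-0.08}
    - {"gripper":-1,"x":0,"y":-0.24,"z":-0.12,"yaw":-0.12}
    - {"gripper":-1,"x":0,"y":-0.32,"z":-0.16,"yaw":-0.16}
    - {"gripper":-1,"x":0,"y":-0.4,"z":-0.2,"yaw":-0.2}
    - {"gripper":-1,"x":0,"y":-0.48,"z":-0.24,"yaw":-0.24}
    - {"gripper":-1,"x":0,"y":-0.56,"z":-0.28,"yaw":-0.277}
    - {"gripper":-1,"x":0,"y":-0.6,"z":-0.32,"yaw":-0.277}
  squeeze: 10

```text
t: 0.77
eef_pos: [0.3798, 0.401, 0.2522]
tool_rot: [-1.295, 1.153, 1.29]
wrist_force: [0.6, -0.4, 0.4]
opening: 0.423
```

```bash
python3 - <<'E'
from h import *
from rig import arm
s=arm.read_state();print(s["t"],s["eef_pos"],s["q"]);A=R.from_rotvec(s["tool_rot"]).as_matrix();print(A.round(3))
plan([.574,.204,.253])
plan([.574,.204,.179])
E
```

```text
0.7667 [0.37979007 0.40095932 0.25219713] [-0.68657023  0.60639906 -0.3467973   1.78321735  0.2768954   0.8002442
  0.51381613]
[[ 0.002 -0.994 -0.114]
 [-0.002 -0.114  0.994]
 [-1.    -0.002 -0.002]]
x -0.0003 y -0.4265 z -0.5443 yaw 0.0000 rows>= 7.0
x 0.1847 y -0.4262 z -0.5440 yaw 0.0000 rows>= 7.0
```

Call:
drive_tool:
  rows:
    - {"gripper":-1,"x":0,"y":-0.061,"z":-0.078,"yaw":0}
    - {"gripper":-1,"x":0,"y":-0.122,"z":-0.156,"yaw":0}
    - {"gripper":-1,"x":0,"y":-0.183,"z":-0.234,"yaw":0}
    - {"gripper":-1,"x":0,"y":-0.244,"z":-0.312,"yaw":0}
    - {"gripper":-1,"x":0,"y":-0.305,"z":-0.39,"yaw":0}
    - {"gripper":-1,"x":0,"y":-0.366,"z":-0.467,"yaw":0}
    - {"gripper":-1,"x":0.09,"y":-0.426,"z":-0.544,"yaw":0}
    - {"gripper":-1,"x":0.184,"y":-0.426,"z":-0.544,"yaw":0}

```text
t: 1.43
eef_pos: [0.577, 0.203, 0.1855]
tool_rot: [-1.294, 1.149, 1.279]
wrist_force: [1.6, -1.1, -0.4]
opening: 0.004
```

Call:
drive_tool:
  rows:
    - {"gripper":-1,"x":0,"y":0,"z":0,"yaw":0}

```text
t: 1.52
eef_pos: [0.5679, 0.2023, 0.1764]
tool_rot: [-1.29, 1.168, 1.295]
wrist_force: [-1.5, -0.8, -0.7]
opening: 0.004
```

```bash
python3 - <<'E'
from h import *
from rig import arm
for n in("side","top"):
    p,d=arm.snapshot(n); cv2.imwrite(f"pics/{n}1.png",p)
    print(arm.read_state()["eef_pos"])
s=cv2.imread("pics/side1.png");crop(s,180,200,480,440,2,"pics/c4.png")
x=np.array([.993,.117,0]);h=np.array([.6935,.218,.179])
for o in(-.06,-.016): plan(h+o*x)
E
```

```text
[0.56751119 0.20578458 0.17967892]
[0.56820242 0.20868539 0.18242057]
x 0.0079 y -0.1639 z -0.0135 yaw 0.0000 rows>= 2.0
x 0.0074 y -0.2739 z -0.0134 yaw 0.0000 rows>= 3.0
```

View pics/c4.png

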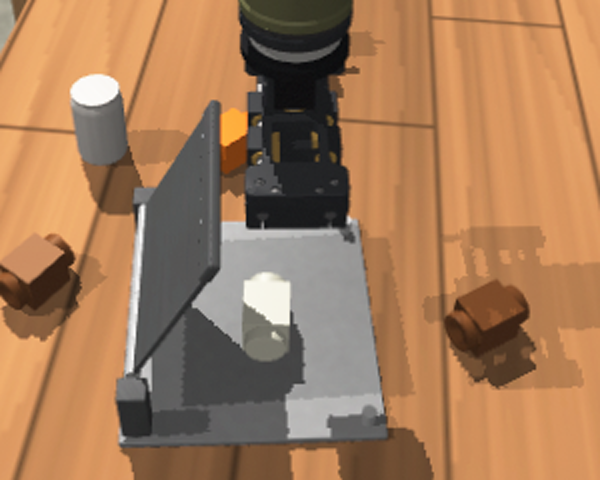

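Call:
drive_tool:
  rows:
    - {"gripper":-1,"x":0,"y":-0.04,"z":0,"yaw":0}
    - {"gripper":-1,"x":0,"y":-0.065,"z":0,"yaw":0}
    - {"gripper":-1,"x":0,"y":-0.09,"z":0,"yaw":0}
    - {"gripper":-1,"x":0,"y":-0.115,"z":0,"yaw":0}
    - {"gripper":-1,"x":0,"y":-0.14,"z":0,"yaw":0}
    - {"gripper":-1,"x":0,"y":-0.165,"z":0,"yaw":0}
    - {"gripper":-1,"x":0,"y":-0.19,"z":0,"yaw":0}
    - {"gripper":-1,"x":0,"y":-0.21,"z":0,"yaw":0}

```text
t: 2.28
eef_pos: [0.6524, 0.2222, 0.1871]
tool_rot: [-1.296, 1.146, 1.298]
wrist_force: [-3.2, -0.6, 2.2]
opening: 0.004
```

Call:
drive_tool:
  rows:
    - {"gripper":-1,"x":0,"y":-0.01,"z":0,"yaw":0}
    - {"gripper":-1,"x":0,"y":-0.01,"z":0,"yaw":0}

```text
t: 2.45
eef_pos: [0.6573, 0.2218, 0.186]
tool_rot: [-1.296, 1.146, 1.296]
wrist_force: [-0.3, 0.2, 0.3]
opening: -0.001
```

```bash
cat >> h.py <<'E'
def cover(k):
    from rig import arm
    out=[]
    x=np.array([.993,.117]);h=np.array([.6935,.218])
    for n in("side","top"):
        p,d=arm.snapshot(n); cv2.imwrite(f"pics/{n}{k}.png",p); P=cloud(n,d); np.save(f"pics/{n}P{k}.npy",P)
        q=(P[...,:2]-h); a=q@x; b=q@np.array([-.117,.993])
        m=(abs(b)<.085)&(abs(a)<.12)&(P[...,2]>.085)&(P[...,2]<.22)&(p.max(2)<110)
        ok=np.zeros_like(m)
        # dominant plane among points by RANSAC-like on (a,z) line through hinge
        ang=np.arctan2(P[...,2]-.06,-a)
        hst,ed=np.histogram(ang[m],60,(.6,2.2)); print(n,m.sum(),"mode angle",ed[hst.argmax()],hst.max())
        c=ed[hst.argmax()]+.013
        mm=m&(abs(ang-c)<.06);Q=np.c_[a[mm],P[mm][:,2]]; l=cv2.fitLine(Q.astype(np.float32),cv2.DIST_HUBER,0,.01,.01).ravel(); print("  line angle",np.arctan2(abs(l[1]),-l[0]*np.sign(l[1])),"mean a,z",Q.mean(0).round(4),"zmax",Q[:,1].max(), "b",b[mm].min().round(3),b[mm].max().round(3))
E
python3 - <<'E'
from h import *
from rig import arm
cover(2); s=arm.read_state();print(s["eef_pos"],s["wrist_force"],s["t"])
s=cv2.imread("pics/side2.png");crop(s,180,200,480,440,2,"pics/c5.png")
E
```

```text
side 57 mode angle 1.4 25
  line angle 1.3976611 mean a,z [-0.0205  0.2022] zmax 0.21150804127197986 b 0.064 0.084
top 75 mode angle 1.4 52
  line angle 1.433322 mean a,z [-0.0128  0.1484] zmax 0.214375009389151 b -0.085 -0.067
[0.65691808 0.22024709 0.18489339] [-0.25617861 -0.43303588 -0.02832346] 2.55
```

View pics/c5.png

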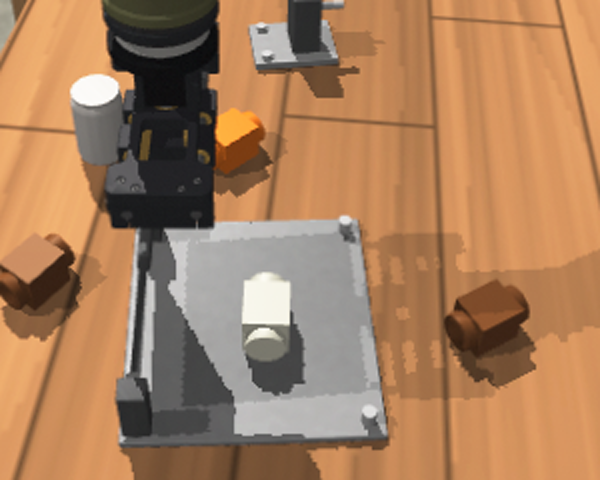

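Call:
drive_tool:
  rows:
    - {"gripper":-1,"x":0,"y":-0.015,"z":0,"yaw":0}
    - {"gripper":-1,"x":0,"y":-0.03,"z":0,"yaw":0}
    - {"gripper":-1,"x":0,"y":-0.045,"z":0,"yaw":0}
    - {"gripper":-1,"x":0,"y":-0.052,"z":0,"yaw":0}
    - {"gripper":-1,"x":0,"y":-0.052,"z":0,"yaw":0}
    - {"gripper":-1,"x":0,"y":-0.052,"z":0,"yaw":0}

```text
t: 3.05
eef_pos: [0.6784, 0.2209, 0.1832]
tool_rot: [-1.295, 1.152, 1.294]
wrist_force: [-0.5, 0.0, 0.1]
opening: 0.007
```

Call:
drive_tool:
  rows:
    - {"gripper":-1,"x":0,"y":0.08,"z":0,"yaw":0}
    - {"gripper":-1,"x":-0.04,"y":0.17,"z":0.0,"yaw":0}
    - {"gripper":-1,"x":-0.1,"y":0.25,"z":0.0,"yaw":0}
    - {"gripper":-1,"x":-0.16,"y":0.32,"z":0,"yaw":0}
    - {"gripper":-1,"x":-0.16,"y":0.4,"z":0,"yaw":0}
    - {"gripper":-1,"x":-0.16,"y":0.4,"z":0,"yaw":0}

```text
t: 3.55
eef_pos: [0.5124, 0.2016, 0.2485]
tool_rot: [-1.297, 1.155, 1.3]
wrist_force: [-1.7, -0.1, -0.7]
opening: 0.003
```

```bash
python3 - <<'E'
from h import *
from rig import arm
cover(3); s=arm.read_state();print(s["eef_pos"],s["wrist_force"],s["t"])
s=cv2.imread("pics/side3.png");crop(s,180,200,480,440,2,"pics/c6.png")
E
```

```text
side 1082 mode angle 1.56 528
  line angle 1.5614444 mean a,z [-0.0003  0.1654] zmax 0.21282576966478461 b -0.085 0.085
top 2084 mode angle 1.5333333333333332 1023
  line angle 1.5752497 mean a,z [-0.0019  0.1637] zmax 0.21432447222340578 b -0.085 0.085
[0.51841767 0.20228403 0.24802267] [0.66125196 0.88202031 0.09287231] 3.65
```

View pics/c6.png

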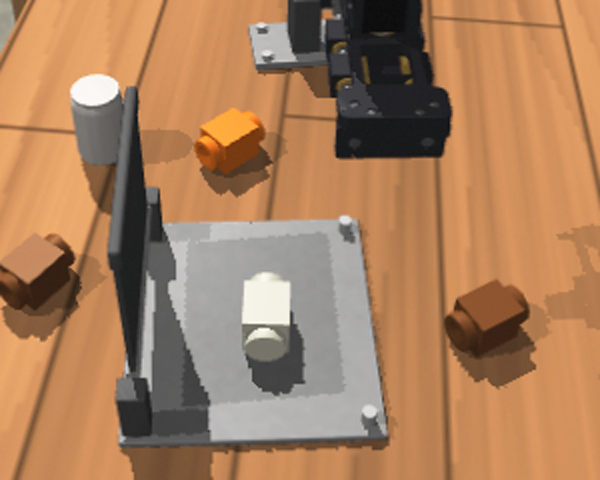

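```bash
python3 - <<'E'
from h import *
for n in("top","side"):
    P=np.load(f"pics/{n}P3.npy");m=(abs(P[...,0]-.585)<.045)&(abs(P[...,1]-.217)<.06)&(abs(P[...,2]-.048)<.006)
    r=cv2.minAreaRect(P[m][:,:2].astype(np.float32));print(n,m.sum(),r)
    im=cv2.imread(f"pics/{n}3.png").astype(int)
    w=(im.min(2)>90)&(im.max(2)-im.min(2)<45)&(abs(P[...,0]-.585)<.045)&(abs(P[...,1]-.217)<.06)&(P[...,2]>.043)
    r=cv2.minAreaRect(P[w][:,:2].astype(np.float32));print(n,w.sum(),r)
from rig import arm
s=arm.read_state();A=R.from_rotvec(s["tool_rot"]).as_matrix();print("zyaw",np.degrees(np.arctan2(A[1,2],A[0,2])),s["q"])
plan([.578,.216,.25],np.radians(92))
E
```

```text
top 136 ((0.5839744806289673, 0.2118413895368576), (0.04086939990520477, 0.03627552464604378), 4.9543304443359375)
top 127 ((0.5840684771537781, 0.21075740456581116), (0.04086939990520477, 0.034099429845809937), 4.9543304443359375)
side 687 ((0.5855801105499268, 0.217261403799057), (0.03943810611963272, 0.07188829034566879), 5.088594913482666)
side 692 ((0.5719404220581055, 0.20702411234378815), (0.06763657927513123, 0.0906585082411766), 3.8226258754730225)
zyaw 96.72734290294214 [-0.22876134  0.62021018 -0.37539843  1.7753761   0.30210604  0.80234418
  0.93593164]
x -0.0048 y -0.1520 z 0.0166 yaw 1.0705 rows>= 2.0
```

Call:
drive_tool:
  rows:
    - {"gripper":1,"x":0,"y":-0.02,"z":0,"yaw":0.08}
    - {"gripper":1,"x":0,"y":-0.04,"z":0,"yaw":0.16}
    - {"gripper":1,"x":0,"y":-0.06,"z":0,"yaw":0.24}
    - {"gripper":1,"x":0,"y":-0.08,"z":0,"yaw":0.32}
    - {"gripper":1,"x":0,"y":-0.1,"z":0,"yaw":0.4}
    - {"gripper":1,"x":0,"y":-0.12,"z":0.01,"yaw":0.48}
    - {"gripper":1,"x":0,"y":-0.14,"z":0.016,"yaw":0.56}
    - {"gripper":1,"x":0,"y":-0.152,"z":0.016,"yaw":0.64}

```text
t: 4.32
eef_pos: [0.581, 0.2168, 0.2469]
tool_rot: [-0.564, 1.494, 0.564]
wrist_force: [0.5, 0.3, -0.7]
opening: 0.583
```

Call:
drive_tool:
  rows:
    - {"gripper":1,"x":0,"y":0,"z":0,"yaw":0.08}
    - {"gripper":1,"x":0,"y":0,"z":0,"yaw":0.16}
    - {"gripper":1,"x":0,"y":0,"z":0,"yaw":0.24}
    - {"gripper":1,"x":0,"y":0,"z":0,"yaw":0.32}
    - {"gripper":1,"x":0,"y":0,"z":0,"yaw":0.4}
    - {"gripper":1,"x":0,"y":0,"z":0,"yaw":0.427}
    - {"gripper":1,"x":0,"y":0,"z":0,"yaw":0.427}
    - {"gripper":1,"x":0,"y":0,"z":0,"yaw":0.427}

```text
t: 4.98
eef_pos: [0.5796, 0.2161, 0.247]
tool_rot: [-0.07, 1.569, 0.069]
wrist_force: [0.0, -0.0, -0.9]
opening: 1.002
```

```bash
python3 - <<'E'
from h import *
from rig import arm
s=arm.read_state();A=R.from_rotvec(s["tool_rot"]).as_matrix();print("zyaw",np.degrees(np.arctan2(A[1,2],A[0,2])),s["q"],s["eef_pos"],s["joint_vel"],s["t"],s["opening"]);print(A.round(3))
plan([.579,.2165,.15]);plan([.579,.2165,.029])
E
```

```text
zyaw 5.0635205841391375 [-0.48609987  0.68558264  0.09736343  1.60227689 -0.08043778  0.85704645
 -0.26957754] [0.57960456 0.21612913 0.24703798] [ 0.00662825 -0.00904121 -0.01045293  0.00944605  0.00019686  0.00082911
  0.00185327] 4.9833 1.0021944086310235
[[ 0.001 -0.088  0.996]
 [-0.     0.996  0.088]
 [-1.    -0.001  0.001]]
x 0.2426 y 0.0012 z -0.0016 yaw 0.0000 rows>= 3.0
x 0.5451 y 0.0014 z -0.0019 yaw 0.0000 rows>= 6.0
```

Call:
drive_tool:
  rows:
    - {"gripper":1,"x":0.1,"y":0,"z":-0.002,"yaw":0}
    - {"gripper":1,"x":0.2,"y":0,"z":-0.002,"yaw":0}
    - {"gripper":1,"x":0.29,"y":0,"z":-0.002,"yaw":0}
    - {"gripper":1,"x":0.37,"y":0,"z":-0.002,"yaw":0}
    - {"gripper":1,"x":0.44,"y":0,"z":-0.002,"yaw":0}
    - {"gripper":1,"x":0.5,"y":0,"z":-0.002,"yaw":0}
    - {"gripper":1,"x":0.54,"y":0,"z":-0.002,"yaw":0}
    - {"gripper":1,"x":0.545,"y":0,"z":-0.002,"yaw":0}

```text
t: 5.65
eef_pos: [0.5762, 0.2153, 0.0259]
tool_rot: [-0.07, 1.575, 0.068]
wrist_force: [-0.1, 0.7, -0.8]
opening: 1.0
```

Call:
drive_tool:
  rows:
    - {"gripper":1,"x":0,"y":0,"z":0,"yaw":0}
    - {"gripper":1,"x":0,"y":0,"z":0,"yaw":0}

```text
t: 5.82
eef_pos: [0.5787, 0.2163, 0.0302]
tool_rot: [-0.068, 1.568, 0.069]
wrist_force: [-0.3, 0.4, 1.1]
opening: 1.001
```

Call:
drive_tool:
  rows:
    - {"gripper":-1,"x":0,"y":0,"z":0,"yaw":0}
    - {"gripper":-1,"x":0,"y":0,"z":0,"yaw":0}
    - {"gripper":-1,"x":0,"y":0,"z":0,"yaw":0}
    - {"gripper":-1,"x":0,"y":0,"z":0,"yaw":0}
    - {"gripper":-1,"x":0,"y":0,"z":0,"yaw":0}
    - {"gripper":-1,"x":0,"y":0,"z":0,"yaw":0}
    - {"gripper":-1,"x":0,"y":0,"z":0,"yaw":0}
  squeeze: 20

```text
t: 6.4
eef_pos: [0.5785, 0.2163, 0.0299]
tool_rot: [-0.068, 1.568, 0.069]
wrist_force: [1.6, 0.6, 0.7]
opening: 0.495
```

```bash
python3 - <<'E'
from h import *
from rig import arm
for n in("side","top"):
    p,d=arm.snapshot(n); cv2.imwrite(f"pics/{n}4.png",p);crop(p,180,200,480,440,2,f"pics/c7{n}.png")
s=arm.read_state();print(s["eef_pos"],s["opening"]*88,s["t"],s["wrist_force"])
E
```

```text
[0.57855764 0.21626553 0.02988253] 39.41678331045416 6.5 [1.82807432 0.81464009 1.58185869]
```

View pics/c7side.png

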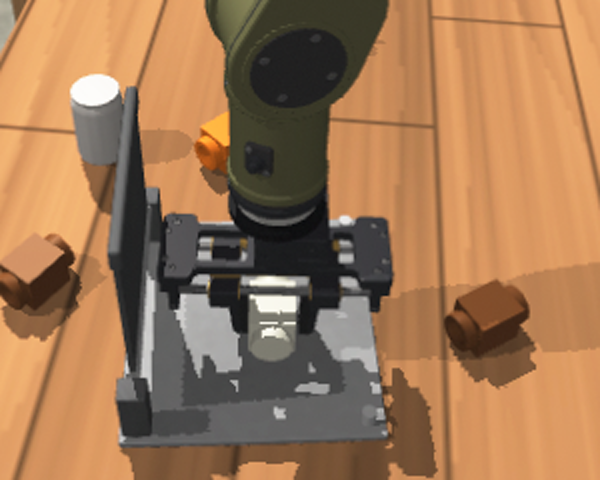

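Call:
drive_tool:
  rows:
    - {"gripper":-1,"x":-0.04,"y":0,"z":0,"yaw":0}
    - {"gripper":-1,"x":-0.1,"y":0,"z":-0.01,"yaw":0}
    - {"gripper":-1,"x":-0.18,"y":0,"z":-0.02,"yaw":0}
    - {"gripper":-1,"x":-0.27,"y":0,"z":-0.03,"yaw":0}
    - {"gripper":-1,"x":-0.35,"y":0,"z":-0.04,"yaw":0}
    - {"gripper":-1,"x":-0.43,"y":0,"z":-0.05,"yaw":0}
    - {"gripper":-1,"x":-0.48,"y":0,"z":-0.05,"yaw":0}
    - {"gripper":-1,"x":-0.5,"y":0,"z":-0.05,"yaw":0}

```text
t: 7.17
eef_pos: [0.5584, 0.2147, 0.2325]
tool_rot: [-0.067, 1.566, 0.07]
wrist_force: [0.4, 0.2, -1.1]
opening: 0.453
```

```bash
python3 - <<'E'
from h import *
from rig import arm
cover(5)
s=arm.read_state();print(s["eef_pos"],s["opening"]*88,s["t"],s["wrist_force"])
plan([.474,-.234,.23],np.radians(-98))
E
```

```text
side 1051 mode angle 1.56 511
  line angle 1.5636883 mean a,z [-0.0004  0.1645] zmax 0.2122101069247445 b -0.085 0.085
top 1205 mode angle 1.5333333333333332 558
  line angle 1.5806973 mean a,z [-0.0009  0.1634] zmax 0.21457082072103384 b -0.085 0.056
[0.55800302 0.21448778 0.23031545] 39.49554197470828 7.2667 [-0.15582915 -0.13670744 -2.41083464]
x -0.0004 y -1.0987 z -0.3067 yaw -1.1403 rows>= 11.0
```

View pics/side5.png

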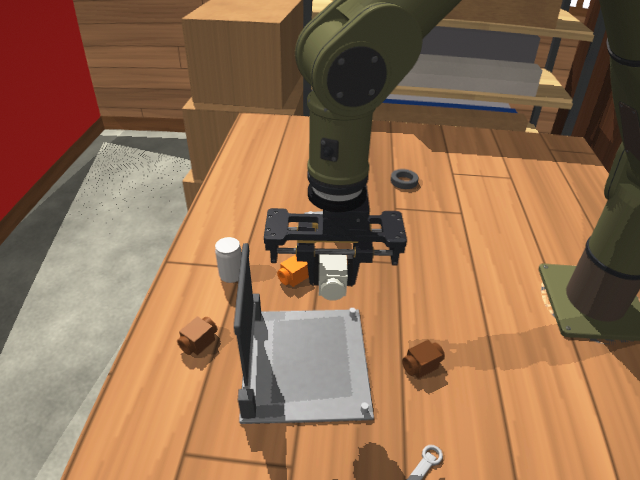

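Call:
drive_tool:
  rows:
    - {"gripper":-1,"x":0,"y":-0.06,"z":-0.02,"yaw":-0.07}
    - {"gripper":-1,"x":0,"y":-0.14,"z":-0.04,"yaw":-0.14}
    - {"gripper":-1,"x":0,"y":-0.21,"z":-0.06,"yaw":-0.21}
    - {"gripper":-1,"x":0,"y":-0.28,"z":-0.08,"yaw":-0.28}
    - {"gripper":-1,"x":0,"y":-0.35,"z":-0.1,"yaw":-0.35}
    - {"gripper":-1,"x":0,"y":-0.42,"z":-0.12,"yaw":-0.42}
    - {"gripper":-1,"x":0,"y":-0.49,"z":-0.14,"yaw":-0.49}
    - {"gripper":-1,"x":0,"y":-0.55,"z":-0.15,"yaw":-0.56}

```text
t: 7.93
eef_pos: [0.5145, -0.0123, 0.2272]
tool_rot: [-0.725, 1.451, 0.729]
wrist_force: [0.2, -0.3, -1.5]
opening: 0.454
```

```bash
python3 - <<'E'
from h import *
from rig import arm
s=arm.read_state();A=R.from_rotvec(s["tool_rot"]).as_matrix();y=np.degrees(np.arctan2(A[1,2],A[0,2]));print("zyaw",y,s["q"].round(2),s["eef_pos"])
plan([.474,-.234,.23],np.radians(-(103-y)))
E
```

```text
zyaw 53.36312754116518 [ 0.06  0.59 -0.19  1.92  0.18  0.66  0.69] [ 0.51445112 -0.01232284  0.22720437]
x -0.0061 y -0.2495 z -0.5051 yaw -0.5776 rows>= 6.0
```

Call:
drive_tool:
  rows:
    - {"gripper":-1,"x":0,"y":-0.035,"z":-0.07,"yaw":-0.075}
    - {"gripper":-1,"x":0,"y":-0.07,"z":-0.14,"yaw":-0.15}
    - {"gripper":-1,"x":0,"y":-0.11,"z":-0.22,"yaw":-0.225}
    - {"gripper":-1,"x":0,"y":-0.15,"z":-0.3,"yaw":-0.3}
    - {"gripper":-1,"x":0,"y":-0.185,"z":-0.37,"yaw":-0.375}
    - {"gripper":-1,"x":0,"y":-0.22,"z":-0.44,"yaw":-0.45}
    - {"gripper":-1,"x":0,"y":-0.25,"z":-0.505,"yaw":-0.525}
    - {"gripper":-1,"x":0,"y":-0.25,"z":-0.505,"yaw":-0.575}

```text
t: 8.6
eef_pos: [0.4718, -0.239, 0.2266]
tool_rot: [-1.363, 1.106, 1.369]
wrist_force: [0.5, -0.6, -2.2]
opening: 0.45
```

Call:
drive_tool:
  rows:
    - {"gripper":-1,"x":0,"y":0,"z":0,"yaw":0}
    - {"gripper":-1,"x":0,"y":0,"z":0,"yaw":0}

```text
t: 8.77
eef_pos: [0.475, -0.2308, 0.2278]
tool_rot: [-1.363, 1.098, 1.37]
wrist_force: [1.2, 0.3, -0.5]
opening: 0.448
```

```bash
python3 - <<'E'
from h import *
from rig import arm
s=arm.read_state();A=R.from_rotvec(s["tool_rot"]).as_matrix();y=np.degrees(np.arctan2(A[1,2],A[0,2]));print("zyaw",y,s["q"].round(2),s["eef_pos"],s["wrist_force"])
plan([.474,-.2337,.062],np.radians(-(103-y)))
for n in("side","top"):
    p,d=arm.snapshot(n); cv2.imwrite(f"pics/{n}6.png",p)
    np.save(f"pics/{n}P6.npy",cloud(n,d))
p=cv2.imread("pics/side6.png");crop(p,280,100,480,280,3,"pics/c8.png")
E
```

```text
zyaw 102.41561087827365 [ 0.67  0.63 -0.49  1.87  0.42  0.74  1.73] [ 0.47498281 -0.2307624   0.22781898] [ 1.19795284  0.3202771  -0.52457765]
x 0.4145 y 0.0033 z -0.0081 yaw -0.0068 rows>= 4.0
```

View pics/c8.png

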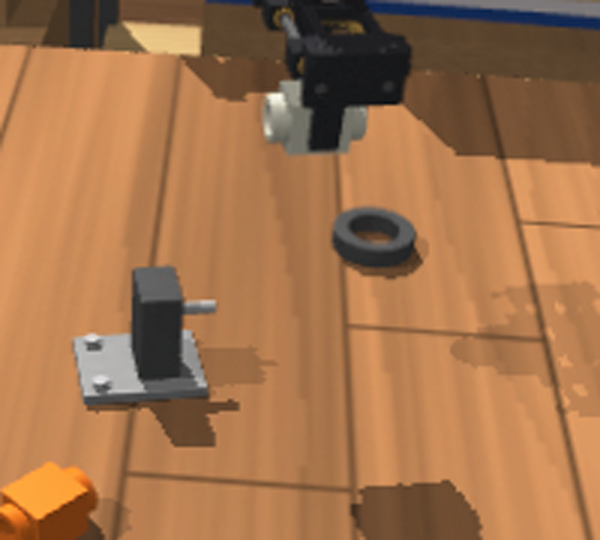

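Call:
drive_tool:
  rows:
    - {"gripper":-1,"x":0.08,"y":0.003,"z":-0.007,"yaw":-0.007}
    - {"gripper":-1,"x":0.16,"y":0.003,"z":-0.007,"yaw":-0.007}
    - {"gripper":-1,"x":0.24,"y":0.003,"z":-0.007,"yaw":-0.007}
    - {"gripper":-1,"x":0.31,"y":0.003,"z":-0.007,"yaw":-0.007}
    - {"gripper":-1,"x":0.37,"y":0.003,"z":-0.007,"yaw":-0.007}
    - {"gripper":-1,"x":0.41,"y":0.003,"z":-0.007,"yaw":-0.007}
    - {"gripper":-1,"x":0.413,"y":0.003,"z":-0.007,"yaw":-0.007}
    - {"gripper":-1,"x":0.413,"y":0.003,"z":-0.007,"yaw":-0.007}

```text
t: 9.53
eef_pos: [0.4754, -0.233, 0.0637]
tool_rot: [-1.376, 1.091, 1.379]
wrist_force: [0.1, 0.2, -1.3]
opening: 0.451
```

Call:
drive_tool:
  rows:
    - {"gripper":-1,"x":0,"y":0,"z":0,"yaw":0}
    - {"gripper":-1,"x":0,"y":0,"z":0,"yaw":0}

```text
t: 9.7
eef_pos: [0.4763, -0.2345, 0.0655]
tool_rot: [-1.378, 1.091, 1.374]
wrist_force: [0.4, -0.5, -0.6]
opening: 0.452
```

```bash
python3 - <<'E'
from h import *
from rig import arm
s=arm.read_state();A=R.from_rotvec(s["tool_rot"]).as_matrix();y=np.degrees(np.arctan2(A[1,2],A[0,2]));print("zyaw",y,s["eef_pos"],s["wrist_force"],s["opening"]*88)
print(A.round(3))
plan([.474,-.2337,.062],np.radians(-(103-y)))
for n in("side","top"):
    p,d=arm.snapshot(n); cv2.imwrite(f"pics/{n}7.png",p)
    np.save(f"pics/{n}P7.npy",cloud(n,d))
p=cv2.imread("pics/side7.png");q=cv2.imread("pics/top7.png")
cv2.imwrite("pics/c9.png",np.hstack([cv2.resize(p[150:250,310:410],(400,400),interpolation=2),cv2.convertScaleAbs(cv2.resize(q[200:300,370:470],(400,400),interpolation=2),alpha=1.7)]))
E
```

```text
zyaw 103.14905522402834 [ 0.47626692 -0.23448404  0.06551319] [ 0.41494794 -0.53951608 -0.55774384] 39.798091323346505
[[ 0.002 -0.974 -0.227]
 [-0.001 -0.227  0.974]
 [-1.    -0.002 -0.001]]
x 0.0088 y 0.0051 z 0.0032 yaw 0.0017 rows>= 1.0
```

View pics/c9.png

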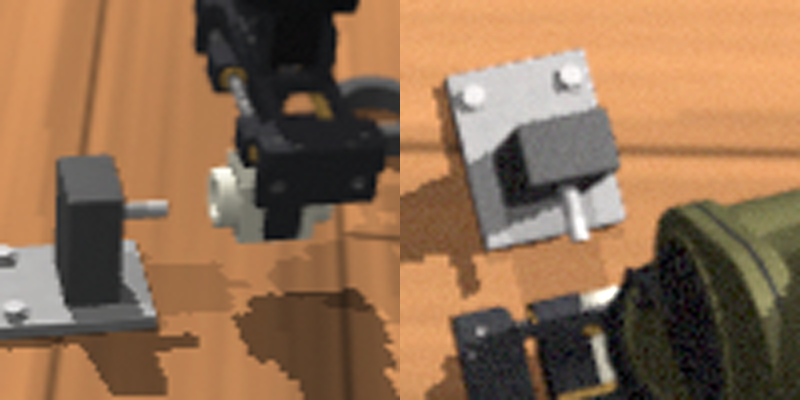

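Call:
drive_tool:
  rows:
    - {"gripper":-1,"x":0.009,"y":0.005,"z":0.002,"yaw":0.002}
    - {"gripper":-1,"x":0.009,"y":0.005,"z":0.002,"yaw":0.002}
    - {"gripper":-1,"x":0.009,"y":0.005,"z":0.002,"yaw":0.002}

```text
t: 10.05
eef_pos: [0.4728, -0.2344, 0.0608]
tool_rot: [-1.374, 1.094, 1.374]
wrist_force: [0.1, 1.0, -0.8]
opening: 0.451
```

```bash
python3 - <<'E'
from h import *
from rig import arm
for i in range(3):
  s=arm.read_state();A=R.from_rotvec(s["tool_rot"]).as_matrix();y=np.degrees(np.arctan2(A[1,2],A[0,2]));print("zyaw",y,s["eef_pos"],s["wrist_force"])
  if i<2:
    n=("side","top")[i];p,d=arm.snapshot(n); cv2.imwrite(f"pics/{n}8.png",p); np.save(f"pics/{n}P8.npy",cloud(n,d))
u=np.array([.974,.226,0]);c=s["eef_pos"]-[0,0,.002]
plan([.474,-.2337,.062])
print("pred face ctr px",proj("side",c+.035*u),proj("top",c+.035*u),"tip px",proj("side",[.5374,-.219,.06]),proj("top",[.5374,-.219,.06]))
p=cv2.imread("pics/side8.png");q=cv2.imread("pics/top8.png")
for a,n in((p,"side"),(q,"top")):
    P=np.load(f"pics/{n}P8.npy");a=a.astype(int);l=(P-c)@u
    m=(a.min(2)>75)&(a.max(2)-a.min(2)<45)&(np.linalg.norm(P-c,axis=2)<.05)&(l>.024)&(l<.04);v,w=np.nonzero(m);
    if m.sum(): print(n,m.sum(),"collar px",w.min(),w.max(),v.min(),v.max(),P[m].min(0).round(4),P[m].max(0).round(4))
cv2.imwrite("pics/c10.png",np.hstack([cv2.resize(p[170:230,335:395],(400,400),interpolation=2),cv2.convertScaleAbs(cv2.resize(q[240:300,390:450],(400,400),interpolation=2),alpha=1.7)]))
E
```

```text
zyaw 102.94320394753663 [ 0.47280005 -0.23442773  0.06075487] [ 0.08020918  0.99133916 -0.83835585]
zyaw 102.94704166553898 [ 0.47300732 -0.23440382  0.06077971] [ 1.01147747  0.47342802 -1.77409866]
zyaw 102.95449329854654 [ 0.47310059 -0.2343591   0.06073586] [ 0.73490764 -0.25247266 -2.14921568]
x -0.0032 y -0.0026 z 0.0011 yaw 0.0000 rows>= 1.0
pred face ctr px [[364.35585359 201.32835439]] [[418.34514324 274.23823568]] tip px [[351.67564043 201.79784381]] [[414.66891834 259.81305484]]
side 93 collar px 364 370 194 208 [ 0.493  -0.2387  0.0446] [ 0.5093 -0.208   0.0785]
top 23 collar px 415 422 274 277 [ 0.4995 -0.2299  0.0724] [ 0.5063 -0.216   0.0809]
```

View pics/c10.png

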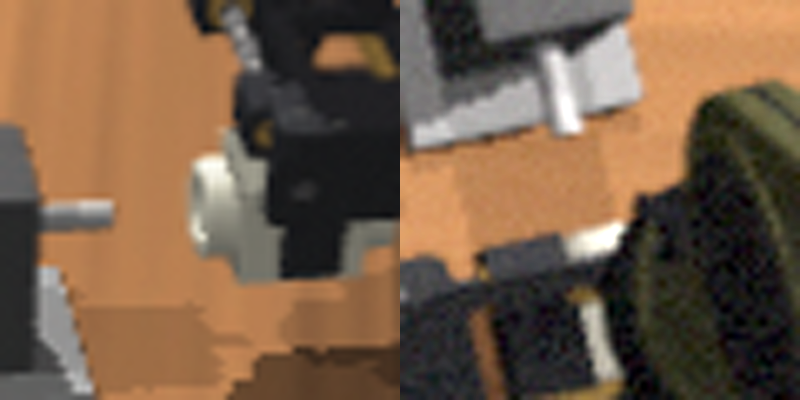

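Call:
drive_tool:
  rows:
    - {"gripper":-1,"x":0,"y":-0.02,"z":0,"yaw":0}
    - {"gripper":-1,"x":0,"y":-0.04,"z":0,"yaw":0}
    - {"gripper":-1,"x":0,"y":-0.055,"z":0,"yaw":0}
    - {"gripper":-1,"x":0,"y":-0.065,"z":0,"yaw":0}
    - {"gripper":-1,"x":0,"y":-0.07,"z":0,"yaw":0}
    - {"gripper":-1,"x":0,"y":-0.075,"z":0,"yaw":0}
    - {"gripper":-1,"x":0,"y":-0.08,"z":0,"yaw":0}
    - {"gripper":-1,"x":0,"y":-0.085,"z":0,"yaw":0}

```text
t: 10.82
eef_pos: [0.5061, -0.2267, 0.0606]
tool_rot: [-1.373, 1.094, 1.374]
wrist_force: [0.2, 0.8, -0.8]
opening: 0.447
```

Call:
drive_tool:
  rows:
    - {"gripper":-1,"x":0,"y":-0.005,"z":0,"yaw":0}
    - {"gripper":-1,"x":0,"y":-0.01,"z":0,"yaw":0}
    - {"gripper":-1,"x":0,"y":-0.01,"z":0,"yaw":0}

```text
t: 11.07
eef_pos: [0.5107, -0.2256, 0.0607]
tool_rot: [-1.374, 1.093, 1.374]
wrist_force: [0.7, 0.6, -1.5]
opening: 0.45
```

```bash
python3 - <<'E'
from h import *
from rig import arm
u=np.array([.974,.226,0]);s=arm.read_state()
print("past tip mm",1e3*((s["eef_pos"]+.035*u-[.5374,-.219,0])@u),s["wrist_force"]@u,s["eef_pos"],s["wrist_force"])
E
```

```text
past tip mm 7.463417192790992 0.8488641376037394 [ 0.51067483 -0.2256265   0.0607133 ] [ 0.73292239  0.59733509 -1.52975412]
```

Call:
drive_tool:
  rows:
    - {"gripper":-1,"x":0,"y":-0.015,"z":0,"yaw":0}
    - {"gripper":-1,"x":0,"y":-0.03,"z":0,"yaw":0}
    - {"gripper":-1,"x":0,"y":-0.04,"z":0,"yaw":0}
    - {"gripper":-1,"x":0,"y":-0.046,"z":0,"yaw":0}
    - {"gripper":-1,"x":0,"y":-0.052,"z":0,"yaw":0}
    - {"gripper":-1,"x":0,"y":-0.057,"z":0,"yaw":0}
    - {"gripper":-1,"x":0,"y":-0.062,"z":0,"yaw":0}
    - {"gripper":-1,"x":0,"y":-0.066,"z":0,"yaw":0}

```text
t: 11.73
eef_pos: [0.5329, -0.2205, 0.0603]
tool_rot: [-1.37, 1.099, 1.378]
wrist_force: [-7.6, -0.6, 3.2]
opening: 0.452
```

```bash
python3 - <<'E'
from h import *
from rig import arm
u=np.array([.974,.226,0]);s=arm.read_state()
print("past tip mm",1e3*((s["eef_pos"]+.035*u-[.5374,-.219,0])@u),s["wrist_force"]@u,s["eef_pos"],s["wrist_force"])
for n in("side",):
    p,d=arm.snapshot(n); cv2.imwrite(f"pics/{n}9.png",p);crop(p,290,140,420,240,5,"pics/c11.png")
E
```

```text
past tip mm 30.257156781487037 -7.580089898844563 [ 0.53289097 -0.2205149   0.06028488] [-7.63808692 -0.622094    3.18629455]
```

View pics/c11.png

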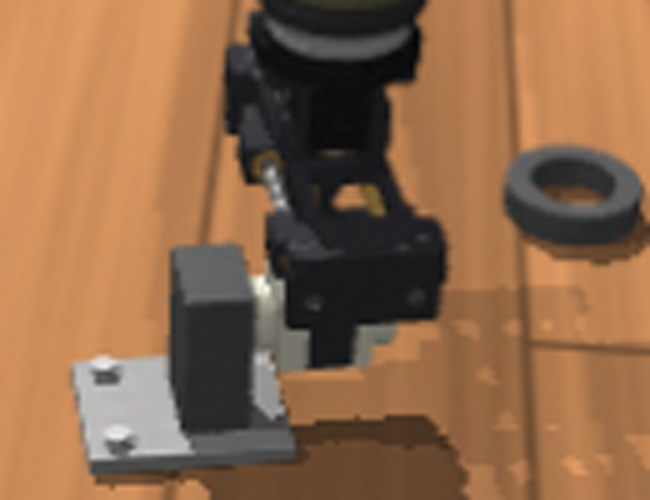

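The bored end faces the block: the spacer slid 30 mm past the tip and met the block face at about 7.6 N. Next I'll back off. Since the tool can't tilt, I'll use the pin tip as a fulcrum to turn the spacer hole-up within the jaws.

```bash
cat >> h.py <<'E'
U=np.array([.9744,.225,0]);TIP=np.array([.5374,-.219,0])
def at(d,z): return TIP-U*d+np.array([0,0,z])
E
python3 - <<'E'
from h import *
plan(at(55,0)*0+at(.055,.061)); plan(at(.055,.1))
E
```

```text
x -0.0010 y 0.1257 z 0.0009 yaw 0.0000 rows>= 2.0
x -0.0985 y 0.1263 z 0.0010 yaw 0.0000 rows>= 2.0
```

Call:
drive_tool:
  rows:
    - {"gripper":-1,"x":0,"y":0.03,"z":0,"yaw":0}
    - {"gripper":-1,"x":0,"y":0.07,"z":0,"yaw":0}
    - {"gripper":-1,"x":0,"y":0.11,"z":0,"yaw":0}
    - {"gripper":-1,"x":0,"y":0.14,"z":0,"yaw":0}
    - {"gripper":-1,"x":-0.05,"y":0.14,"z":0,"yaw":0}
    - {"gripper":-1,"x":-0.1,"y":0.14,"z":0,"yaw":0}
    - {"gripper":-1,"x":-0.1,"y":0.14,"z":0,"yaw":0}
    - {"gripper":-1,"x":-0.1,"y":0.14,"z":0,"yaw":0}

```text
t: 12.45
eef_pos: [0.4823, -0.2327, 0.1015]
tool_rot: [-1.376, 1.092, 1.371]
wrist_force: [0.8, 0.5, -2.3]
opening: 0.45
```

```bash
python3 - <<'E'
from h import *
from rig import arm
s=arm.read_state();print(s["eef_pos"],s["wrist_force"],(TIP-s["eef_pos"])@U)
plan(at(.018,.095)); plan(at(.018,.087))
for n in("side",):
    p,d=arm.snapshot(n); cv2.imwrite(f"pics/{n}10.png",p);crop(p,290,140,420,240,5,"pics/c12.png")
E
```

```text
[ 0.4823498  -0.23268988  0.10147473] [ 0.77089263  0.46040786 -2.30006301] 0.056721135134623894
x 0.0165 y -0.0967 z 0.0025 yaw 0.0000 rows>= 1.0
x 0.0365 y -0.0967 z 0.0025 yaw 0.0000 rows>= 1.0
```

View pics/c12.png

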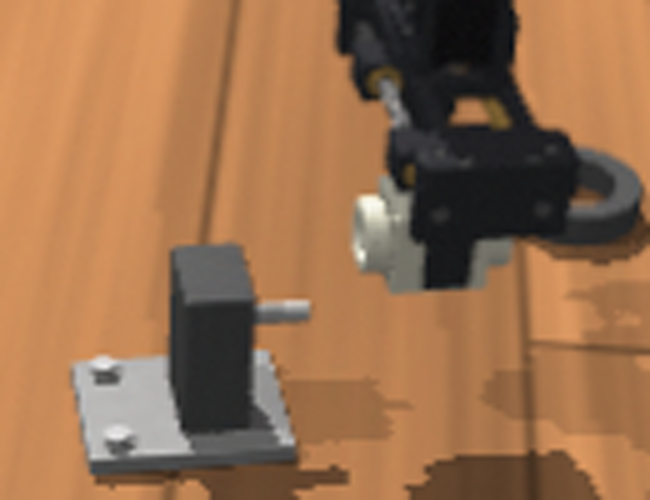

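Call:
drive_tool:
  rows:
    - {"gripper":-1,"x":0,"y":-0.05,"z":0.002,"yaw":0}
    - {"gripper":-1,"x":0.01,"y":-0.096,"z":0.002,"yaw":0}
    - {"gripper":-1,"x":0.022,"y":-0.096,"z":0.002,"yaw":0}
    - {"gripper":-1,"x":0.022,"y":-0.096,"z":0.002,"yaw":0}
  squeeze: 10

```text
t: 12.83
eef_pos: [0.5185, -0.2221, 0.0901]
tool_rot: [-1.373, 1.093, 1.377]
wrist_force: [-1.1, 0.1, -1.8]
opening: 0.456
```

```bash
python3 - <<'E'
from h import *
from rig import arm
s=arm.read_state();print(s["eef_pos"],s["wrist_force"],(TIP-s["eef_pos"])@U,s["opening"])
for d,z in((18,87),(24.4,81.4),(29.1,74.4),(31.8,66.4)): plan(at(d/1e3,z/1e3))
E
```

```text
[ 0.51845986 -0.22207709  0.09012115] [-1.05485108  0.11939014 -1.83543169] 0.019147614473126295 0.4562349321297465
x 0.0078 y -0.0029 z -0.0032 yaw 0.0000 rows>= 1.0
x 0.0218 y 0.0131 z -0.0032 yaw 0.0000 rows>= 1.0
x 0.0393 y 0.0248 z -0.0032 yaw 0.0000 rows>= 1.0
x 0.0593 y 0.0316 z -0.0032 yaw 0.0000 rows>= 1.0
```

Call:
drive_tool:
  rows:
    - {"gripper":-1,"x":0.008,"y":-0.001,"z":-0.002,"yaw":0}
    - {"gripper":-1,"x":0.015,"y":0.007,"z":-0.002,"yaw":0}
    - {"gripper":-1,"x":0.022,"y":0.014,"z":-0.002,"yaw":0}
    - {"gripper":-1,"x":0.03,"y":0.02,"z":-0.002,"yaw":0}
    - {"gripper":-1,"x":0.039,"y":0.025,"z":-0.002,"yaw":0}
    - {"gripper":-1,"x":0.049,"y":0.029,"z":-0.002,"yaw":0}
    - {"gripper":-1,"x":0.059,"y":0.032,"z":-0.002,"yaw":0}

```text
t: 13.42
eef_pos: [0.5059, -0.227, 0.0681]
tool_rot: [-1.374, 1.094, 1.374]
wrist_force: [-0.5, -0.3, 2.4]
opening: 0.455
```

```bash
python3 - <<'E'
from h import *
from rig import arm
s=arm.read_state();print(s["eef_pos"],s["wrist_force"],(TIP-s["eef_pos"])@U,s["opening"])
for n in("side",):
    p,d=arm.snapshot(n); cv2.imwrite(f"pics/{n}11.png",p);crop(p,290,140,420,240,5,"pics/c13.png")
for d,z in((32.4,57.9),(30.7,49.6),(27,42),(25.5,40)): plan(at(d/1e3,z/1e3))
E
```

```text
[ 0.50592083 -0.22699048  0.06811945] [-0.45253151 -0.3458815   2.41476726] 0.03247116388998233 0.4545770614122151
x 0.0235 y -0.0023 z 0.0011 yaw 0.0000 rows>= 1.0
x 0.0443 y -0.0066 z 0.0011 yaw 0.0000 rows>= 1.0
x 0.0632 y -0.0159 z 0.0011 yaw 0.0000 rows>= 1.0
x 0.0682 y -0.0197 z 0.0011 yaw 0.0000 rows>= 1.0
```

View pics/c13.png

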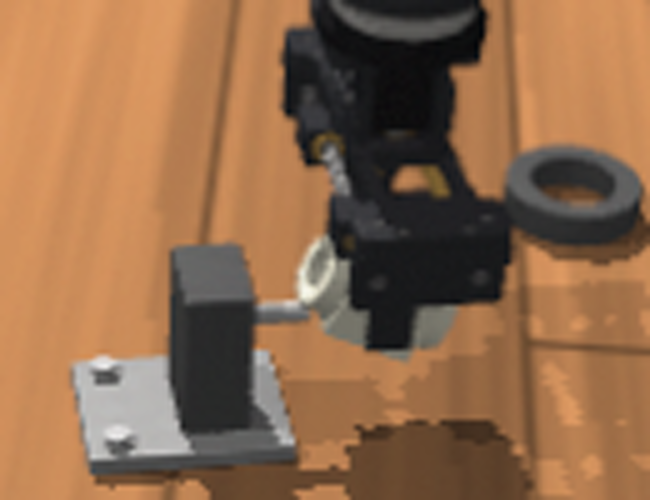

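It is pivoting well: the hole now tilts up by about 40°. I'll continue along the arc.

Call:
drive_tool:
  rows:
    - {"gripper":-1,"x":0.012,"y":0,"z":0.001,"yaw":0}
    - {"gripper":-1,"x":0.023,"y":-0.002,"z":0.001,"yaw":0}
    - {"gripper":-1,"x":0.034,"y":-0.004,"z":0.001,"yaw":0}
    - {"gripper":-1,"x":0.045,"y":-0.007,"z":0.001,"yaw":0}
    - {"gripper":-1,"x":0.055,"y":-0.011,"z":0.001,"yaw":0}
    - {"gripper":-1,"x":0.063,"y":-0.016,"z":0.001,"yaw":0}
    - {"gripper":-1,"x":0.065,"y":-0.019,"z":0.001,"yaw":0}
    - {"gripper":-1,"x":0.065,"y":-0.019,"z":0.001,"yaw":0}

```text
t: 14.13
eef_pos: [0.5129, -0.2245, 0.0416]
tool_rot: [-1.373, 1.095, 1.376]
wrist_force: [-1.7, -0.7, -1.6]
opening: 0.452
```

```bash
python3 - <<'E'
from h import *
from rig import arm
s=arm.read_state();print(s["eef_pos"],s["wrist_force"],(TIP-s["eef_pos"])@U,s["opening"])
for n in("side",):
    p,d=arm.snapshot(n); cv2.imwrite(f"pics/{n}12.png",p);crop(p,290,140,420,240,5,"pics/c14.png")
E
```

```text
[ 0.51288918 -0.22449693  0.04155196] [-1.6566834  -0.71244529 -1.62247384] 0.025120149083223357 0.4520886546110545
```

View pics/c14.png

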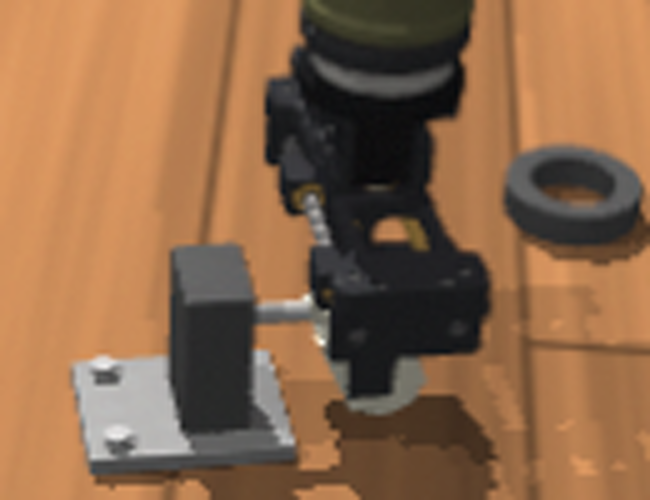

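Call:
drive_tool:
  rows:
    - {"gripper":-1,"x":0,"y":0.04,"z":0,"yaw":0}
    - {"gripper":-1,"x":-0.02,"y":0.1,"z":0,"yaw":0}
    - {"gripper":-1,"x":-0.04,"y":0.15,"z":0,"yaw":0}
    - {"gripper":-1,"x":-0.04,"y":0.15,"z":0,"yaw":0}
    - {"gripper":-1,"x":-0.04,"y":0.15,"z":0,"yaw":0}

```text
t: 14.6
eef_pos: [0.4551, -0.2384, 0.0588]
tool_rot: [-1.374, 1.093, 1.372]
wrist_force: [1.8, -0.2, -1.4]
opening: 0.455
```

```bash
cat >> h.py <<'E'
def look(k,box=(290,120,420,240),f=5):
    from rig import arm
    s=arm.read_state();print(s["t"],s["eef_pos"],s["wrist_force"],s["opening"])
    for n in("side","top"):
        p,d=arm.snapshot(n); cv2.imwrite(f"pics/{n}{k}.png",p);np.save(f"pics/{n}P{k}.npy",cloud(n,d))
        if n=="side": crop(p,*box,f,f"pics/c_{k}.png")
E
python3 - <<'E'
from h import *
look(13)
E
```

```text
14.6 [ 0.45508181 -0.23837152  0.05876874] [ 1.76693797 -0.22221475 -1.36795943] 0.4548848487719925
```

View pics/c_13.png

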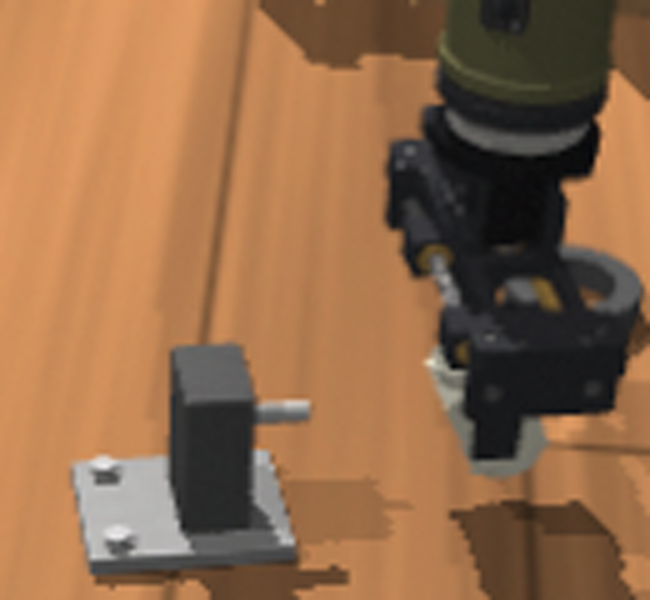

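Call:
drive_tool:
  rows:
    - {"gripper":-1,"x":0.03,"y":0,"z":0,"yaw":0}
    - {"gripper":-1,"x":0.045,"y":0.0,"z":0,"yaw":0}
    - {"gripper":-1,"x":0.053,"y":0.005,"z":0,"yaw":0}
    - {"gripper":-1,"x":0.06,"y":0.015,"z":0,"yaw":0}
    - {"gripper":-1,"x":0.066,"y":0.025,"z":0,"yaw":0}
    - {"gripper":-1,"x":0.07,"y":0.035,"z":0,"yaw":0}
    - {"gripper":-1,"x":0.074,"y":0.043,"z":0,"yaw":0}
    - {"gripper":-1,"x":0.076,"y":0.046,"z":0,"yaw":0}

```text
t: 15.37
eef_pos: [0.4426, -0.2407, 0.0291]
tool_rot: [-1.381, 1.084, 1.368]
wrist_force: [5.3, 3.1, 14.9]
opening: 0.456
```

```bash
python3 - <<'E'
from h import *
look(14)
E
```

```text
15.3667 [ 0.44257856 -0.24068674  0.02910677] [ 5.3250827   3.10465799 14.87645108] 0.4560034841332682
```

View pics/c_14.png

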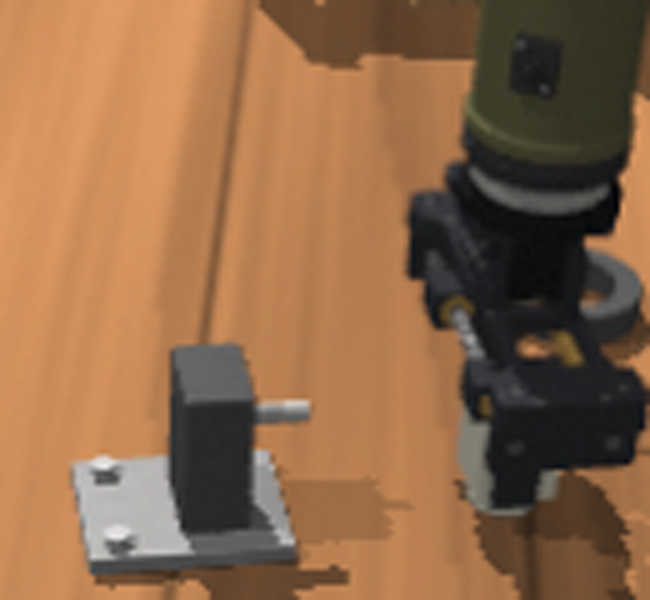

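Call:
drive_tool:
  rows:
    - {"gripper":-1,"x":-0.006,"y":0,"z":0,"yaw":0}
    - {"gripper":0.5,"x":-0.008,"y":0,"z":0,"yaw":0}
    - {"gripper":0.5,"x":-0.008,"y":0,"z":0,"yaw":0}
    - {"gripper":0.5,"x":-0.008,"y":0,"z":0,"yaw":0}
    - {"gripper":0.5,"x":-0.008,"y":0,"z":0,"yaw":0}
    - {"gripper":0.5,"x":-0.008,"y":0,"z":0,"yaw":0}
    - {"gripper":0.5,"x":-0.008,"y":0,"z":0,"yaw":0}

```text
t: 16.05
eef_pos: [0.437, -0.2422, 0.0309]
tool_rot: [-1.373, 1.094, 1.374]
wrist_force: [-0.6, 0.5, 0.1]
opening: 0.755
```

```bash
python3 - <<'E'
from h import *
from rig import arm
look(15)
s=arm.read_state();A=R.from_rotvec(s["tool_rot"]).as_matrix();print(A.round(3))
c=s["eef_pos"]
for n in("side","top"):
    P=np.load(f"pics/{n}P15.npy");im=cv2.imread(f"pics/{n}15.png").astype(int)
    m=(im.min(2)>75)&(im.max(2)-im.min(2)<45)&(np.linalg.norm((P-c)[...,:2],axis=2)<.06)&(P[...,2]>.005)&(P[...,2]<.075)
    print(n,m.sum(),P[m].min(0).round(4) if m.any() else 0,P[m].max(0).round(4) if m.any() else 0)
E
```

```text
16.05 [ 0.4370059  -0.24217869  0.0308974 ] [-0.59882791  0.53894156  0.12578018] 0.7549594942719219
[[-0.    -0.975 -0.224]
 [ 0.    -0.224  0.975]
 [-1.     0.     0.   ]]
side 122 [ 0.4376 -0.288   0.0062] [ 0.459  -0.2171  0.0704]
top 26 [ 0.4265 -0.229   0.0541] [ 0.4472 -0.2207  0.0728]
```

View pics/c_15.png

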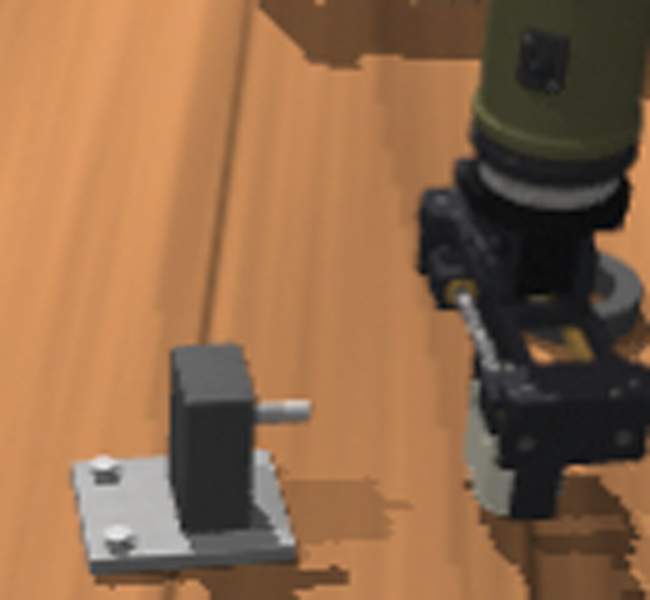

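Call:
drive_tool:
  rows:
    - {"gripper":1,"x":-0.06,"y":0,"z":0,"yaw":0}
    - {"gripper":1,"x":-0.14,"y":0,"z":0,"yaw":0}
    - {"gripper":1,"x":-0.24,"y":0,"z":0,"yaw":0}
    - {"gripper":1,"x":-0.34,"y":0,"z":0,"yaw":0}
    - {"gripper":1,"x":-0.42,"y":0,"z":0,"yaw":0}
    - {"gripper":1,"x":-0.48,"y":0,"z":0,"yaw":0}
    - {"gripper":1,"x":-0.5,"y":0,"z":0,"yaw":0}
    - {"gripper":1,"x":-0.5,"y":0,"z":0,"yaw":0}

```text
t: 16.82
eef_pos: [0.438, -0.2427, 0.2328]
tool_rot: [-1.377, 1.093, 1.37]
wrist_force: [-0.1, -0.4, -0.1]
opening: 1.002
```

```bash
python3 - <<'E'
from h import *
from rig import arm
look(16)
c=arm.read_state()["eef_pos"]
for n in("side","top"):
    P=np.load(f"pics/{n}P16.npy");im=cv2.imread(f"pics/{n}16.png").astype(int)
    m=(im.max(2)-im.min(2)<50)&(np.linalg.norm((P-c)[...,:2],axis=2)<.05)&(abs(P[...,2]-.07)<.004)
    if m.any(): print(n,"top collar",m.sum(),cv2.minEnclosingCircle(P[m][:,:2].astype(np.float32)),P[m][:,2].mean(),P[m].mean(0))
    m=(im.max(2)-im.min(2)<50)&(np.linalg.norm((P-c)[...,:2],axis=2)<.05)&(abs(P[...,2]-.058)<.003)
    if m.any(): print(n,"sq top",m.sum(),cv2.minAreaRect(P[m][:,:2].astype(np.float32)))
E
```

```text
16.8167 [ 0.4380017  -0.24271964  0.23275793] [-0.07905175 -0.39223901 -0.08573671] 1.0015654197906956
side top collar 89 ((0.43554723262786865, -0.24119338393211365), 0.018032323569059372) 0.06991308287039114 [ 0.43641615 -0.24071294  0.06991308]
side sq top 79 ((0.4366791844367981, -0.24096548557281494), (0.03802681341767311, 0.04326602816581726), 13.634176254272461)
top top collar 57 ((0.4360108971595764, -0.24921242892742157), 0.01581348292529583) 0.07036757905751856 [ 0.4367147  -0.25349211  0.07036758]
top sq top 27 ((0.4373314380645752, -0.2570939064025879), (0.03453437611460686, 0.01068851351737976), 12.385427474975586)
```

View pics/c_16.png

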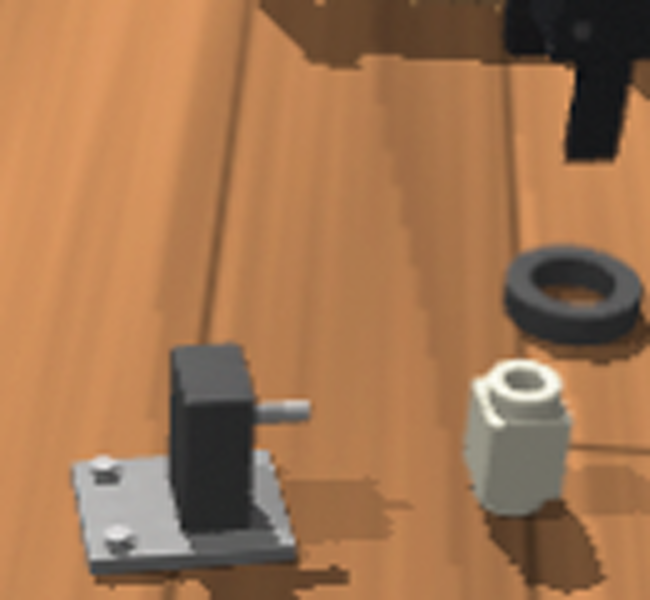

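The spacer stands upright on the bench with its hole up (collar top at z = 0.070, centre about (0.436, -0.241)). I'll regrasp it centred.

```bash
python3 - <<'E'
from h import *
plan([.4362,-.241,.032])
E
```

```text
x 0.4953 y -0.0009 z 0.0028 yaw 0.0000 rows>= 5.0
```

Call:
drive_tool:
  rows:
    - {"gripper":1,"x":0.08,"y":0.003,"z":0.003,"yaw":0}
    - {"gripper":1,"x":0.17,"y":0.003,"z":0.003,"yaw":0}
    - {"gripper":1,"x":0.26,"y":0.003,"z":0.003,"yaw":0}
    - {"gripper":1,"x":0.34,"y":0.003,"z":0.003,"yaw":0}
    - {"gripper":1,"x":0.41,"y":0.003,"z":0.003,"yaw":0}
    - {"gripper":1,"x":0.46,"y":0.003,"z":0.003,"yaw":0}
    - {"gripper":1,"x":0.49,"y":0.003,"z":0.003,"yaw":0}
    - {"gripper":1,"x":0.495,"y":0.003,"z":0.003,"yaw":0}

```text
t: 17.58
eef_pos: [0.4331, -0.2397, 0.0293]
tool_rot: [-1.369, 1.095, 1.382]
wrist_force: [-0.4, -0.1, 0.5]
opening: 0.998
```

Call:
drive_tool:
  rows:
    - {"gripper":1,"x":0,"y":0,"z":0,"yaw":0}
    - {"gripper":1,"x":0,"y":0,"z":0,"yaw":0}
    - {"gripper":-1,"x":0,"y":0,"z":0,"yaw":0}
    - {"gripper":-1,"x":0,"y":0,"z":0,"yaw":0}
    - {"gripper":-1,"x":0,"y":0,"z":0,"yaw":0}
    - {"gripper":-1,"x":0,"y":0,"z":0,"yaw":0}
    - {"gripper":-1,"x":0,"y":0,"z":0,"yaw":0}
    - {"gripper":-1,"x":0,"y":0,"z":0,"yaw":0}
  squeeze: 25

```text
t: 18.25
eef_pos: [0.4358, -0.2414, 0.0333]
tool_rot: [-1.374, 1.093, 1.373]
wrist_force: [-0.5, 0.5, 0.7]
opening: 0.57
```

Call:
drive_tool:
  rows:
    - {"gripper":-1,"x":0,"y":0,"z":0,"yaw":0}
    - {"gripper":-1,"x":0,"y":0,"z":0,"yaw":0}
    - {"gripper":-1,"x":-0.04,"y":0,"z":0,"yaw":0}
    - {"gripper":-1,"x":-0.1,"y":0,"z":0,"yaw":0}
    - {"gripper":-1,"x":-0.17,"y":0,"z":0,"yaw":0}
    - {"gripper":-1,"x":-0.25,"y":0,"z":0,"yaw":0}
    - {"gripper":-1,"x":-0.33,"y":0,"z":0,"yaw":0}
    - {"gripper":-1,"x":-0.4,"y":0,"z":0,"yaw":0}

```text
t: 18.92
eef_pos: [0.4353, -0.2411, 0.1947]
tool_rot: [-1.374, 1.093, 1.374]
wrist_force: [1.4, -0.7, -2.0]
opening: 0.455
```

Call:
drive_tool:
  rows:
    - {"gripper":-1,"x":-0.07,"y":0,"z":0,"yaw":0}
    - {"gripper":-1,"x":-0.13,"y":0,"z":0,"yaw":0}
    - {"gripper":-1,"x":-0.17,"y":0,"z":0,"yaw":0}
    - {"gripper":-1,"x":-0.18,"y":0,"z":0,"yaw":0}
    - {"gripper":-1,"x":-0.18,"y":0,"z":0,"yaw":0}
    - {"gripper":-1,"x":-0.18,"y":0,"z":0,"yaw":0}
    - {"gripper":-1,"x":-0.18,"y":0,"z":0,"yaw":0}
    - {"gripper":-1,"x":-0.18,"y":0,"z":0,"yaw":0}

```text
t: 19.58
eef_pos: [0.435, -0.241, 0.2638]
tool_rot: [-1.372, 1.094, 1.377]
wrist_force: [0.2, 0.6, -1.3]
opening: 0.451
```

```bash
python3 - <<'E'
from h import *
from rig import arm
look(17,(300,20,480,180),4); cover(18); print(arm.read_state()["joint_vel"].round(3))
E
```

```text
19.5833 [ 0.43497503 -0.24097529  0.26375365] [ 0.16301125  0.55543368 -1.252392  ] 0.4509338929969158
side 1168 mode angle 1.56 562
  line angle 1.574252 mean a,z [-1.000e-04  1.695e-01] zmax 0.21320366307245298 b -0.085 0.085
top 2105 mode angle 1.5333333333333332 1035
  line angle 1.56448 mean a,z [-0.0019  0.1635] zmax 0.2157740119594873 b -0.085 0.085
[ 0.002 -0.004 -0.002 -0.003 -0.     0.001  0.001]
```

View pics/c_17.png

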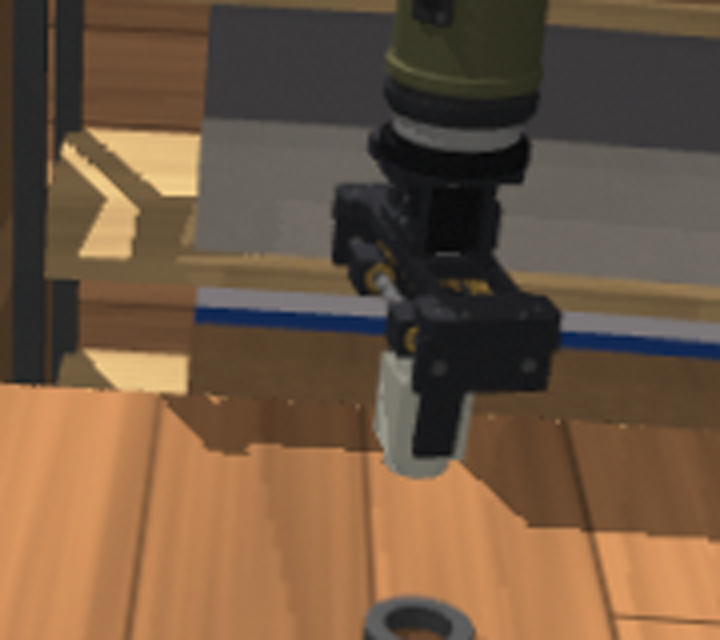

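View pics/side18.png

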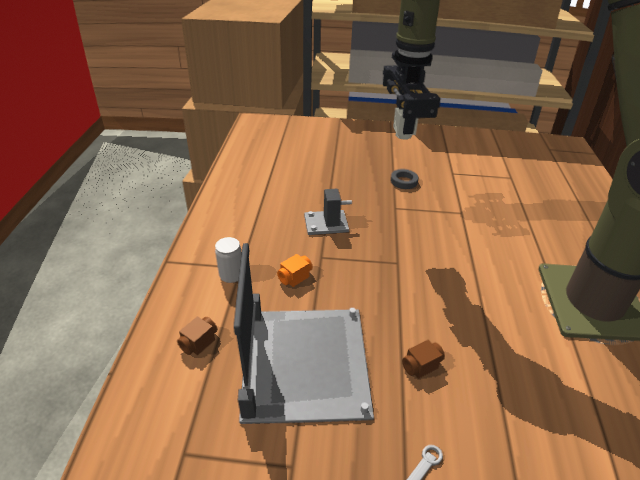

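View pics/top18.png

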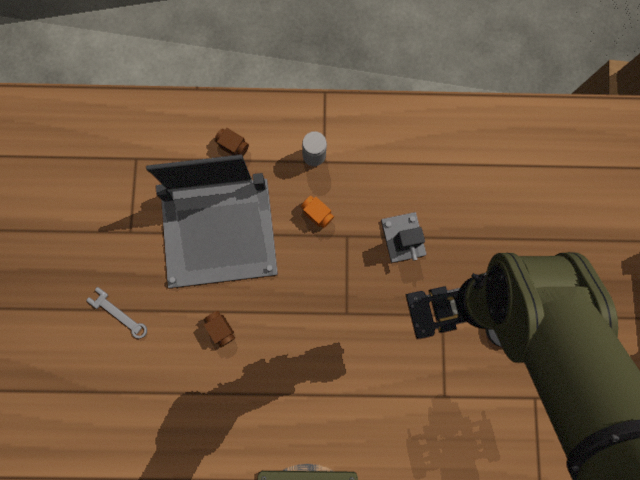

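The side view shows the spacer held upright at about (404,120), with its lowest point about 23 cm above the bench. The cover at (244,310) is upright, and the tin, ring and wrench are where they started. I'll hand the job in.

```bash
python3 -c "
from rig import arm
print(arm.finish_job()); s=arm.read_state(); print(s['t'],s['eef_pos'],s['opening'])"
```

```text
the job is handed in; nothing more can be done
None
the job is handed in; nothing more can be done
```

The job is handed in at about 19.7 s of the 72 s allowed, with the gripper still holding the spacer hole-up about 23 cm above the bench. The hand-in gives no verdict.

- **Cover:** I pushed it upright with closed fingers. My last measurements gave 1.57 and 1.56 rad from the two cameras.
- **Feeling the end:** I pressed one end of the spacer in line on the pin. It slid 30 mm past the tip and met the block face at about 7.6 N, so that end has the hole.
- **Turning the spacer:**
  - The tool cannot tilt, so I pivoted the spacer in the jaws against the pin tip, which left it roughly 25° short of vertical.
  - I pressed its solid end flat on the bench, at about 15 N, and let go. It stood upright with the hole visibly on top (collar top at 70 mm, as it should be), and I regrasped it at its middle with 25 N.
- **Last checks:** The spacer looked upright in the gripper, with the opening at 40 mm. The tin, wrench, ring and look-alikes are where they started in the pictures. None of these checks failed or disagreed. With the spacer lifted, the hole itself was hidden by the gripper, so that it still faces up rests on the picture of it standing on the bench.

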